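Clamp a dispensing barrel in its holder

ROBOT

A 6-joint arm with a two-finger parallel gripper is mounted at the origin on a cart in front of the work surface, level with it; the furniture and walls round the work are solid. World frame = base frame: x ahead of the robot, y to its left, z up, the work surface at z = 0. Lengths are in mm, angles in rad, forces in N, time in s.
With the tool pointing down it reaches from about 400 to 925 mm from the base axis. Payload 12.5 kg.
Tool frame: the origin (TCP) lies at the very end of the fingers, on their centre line; the grasp point (between the pads) lies 19 mm behind it; z points along the fingers, y is the direction in which the jaws open and shut (so a half turn about z gives the same grasp; the last joint's range is limited). The gripper opens to 95 mm and grips with 3 to 60 N. Pads are 20 mm wide; open, the fingers measure 119 mm over their backs; the gripper's body (75 mm by 180 mm) begins 59 mm behind the grasp point.
Start: joints at [1.071, 0.491, 1.559, -0, 1.092, -0.106], TCP at [239.798, 577.186, 214.661] pointing down, gripper open.
Joint ranges: [-3.1, 3.1], [-0.84, 2.19], [0.05, 2.79], [-1.13, 4.28], [0.06, 2.93], [-2.69, 2.69]. Speed limits (rad/s): [2.22, 2.22, 2.79, 3.14, 3.14, 3.14].

INTERFACE

Orientations are given as [roll, pitch, yaw] about the fixed x, y, z axes, in that order (R = Rz(yaw) Ry(pitch) Rx(roll)).
In Python, from cell import env, read_camera, get_calibration gives the robot as it stands.
- The arm moves only by the tool arm_command, never from a script. Its argument "targets" is a list of rows, each a list of 3 entries, a list of its own where there are three numbers: the turn, a rotation vector about the tool's x, y, z in rad, then the shift along the tool's x, y, z in m, then the closure in counts, from 0 (fully open) to 255 (shut). In form: [[[rx, ry, rz], [tx, ty, tz], fingers], ...]. A call has 1 to 8 rows; each row is the pose to reach, as a shift and turn from the pose commanded when the call began, along the tool's axes at that moment; what a row does not reach only later rows make up. A row lasts 1/10 s, in which the tool goes at most 50 mm and 8.59 degrees, less where a joint would pass 70% of its speed; a pose out of reach is approached as far as the arm can. A call with a gripper value outside its range is refused whole. The fingers move at their own pace and stop on an object; the grip force is fixed at half the most. Time passes only in rows, so rows that repeat a pose let the fingers close. It gives the time, the measured TCP pose, the force and the opening at its end, in the units of the state.
- env.state(): the state, without advancing time (a new reading comes with each control period).
- read_camera(name): name is "scene" or "top" or "wrist"; returns (picture, depth): 420x560x3 uint8, blue, green, red; 420x560 float32, mm along the optical axis (not along the pixel's ray), 0 where there is no reading.
- get_calibration(name): a dict with "vfov" (degrees; the focal length in pixels is half the picture's height over the tangent of half this angle, whatever the lens; pixels are square), "cx", "cy" (the principal point, pixels), "world_from_camera" (4x4, takes a point from camera to world coordinates). Camera axes: x right, y down, z forward; pixel columns grow to the right and rows downward; lengths in mm; the calibration is good to about 2 mm. A picture is of the moment at which its call begins: read the wrist's pose just before it. get_calibration takes no time and is no camera call; for the wrist camera it gives the pose at the moment of the call.
- env.job_done(): hands the job in, once; it reports no verdict.
The state is a dict: "t": time; "joints": joint angles; "qvel": joint speeds; "tau": joint torques, N m; "eef_pos": TCP position; "tcp_rot": TCP orientation; "ft_force": force on the tool from outside, world axes, zero at the start; "moment": the same for the moment, N m; "opening": opening from 0.0 (shut) to 1.0 (fully open).
Only numpy, scipy, OpenCV 4.12 (cv2) and the standard library are available. Lean on these libraries where they do the work, as an engineer would, in place of code of your own. Each camera call takes 0.05 s, during which the arm holds its last target.

TASK

Load the thicker of the two white dispensing barrels into the holder: lift the sprung clamp bar by its knob, turn it well aside so that it stays up on its step, and lay the barrel, without forcing it, fully down in the two V saddles with its wings down in the slot of the wing stop (feel for the slot: it is set differently each time). Then turn the bar back across the barrel and lower it gently until it presses on the barrel, without letting it snap down. Do not shove the other things about.

Things in the scene. Friction and masses are not known exactly. Their poses are not given: they have to be found in the camera images.
- holder: Holder: aluminium base plate 190x140x10 mm, fixed to the bench, with cradle, wing stop and clamp post. Origin on the bench, below the middle of the cradle; x along the cradle towards the wing-stop end, y across it towards the clamp post, z up. The post stands at x = -44, y = 76 mm.
- cradle (a point): Point on the holder 45 mm above its origin: the middle of the thick barrel's axis when seated (barrel origin then 34 mm above the holder's). Two V saddles, 8 mm wide, at x = -44 and +17 mm from here, carry the barrel along the holder's x, wings at +x; tops 43 mm above the bench, 33 mm across (y). Between them only the base plate: room for fingers.
- stop_middle (a point): Fixed point 51 mm along +x from the cradle point, 42 mm above the bench, at the wall tops of the wing stop: two walls along x, 46.5 mm long, at y = 13 to 24 mm both sides. One slot 6.5 mm wide (x), 9 mm deep, crosses both walls. It lies up to 8 mm along x from this point, either way, unreported: find it. Wings off the slot ride on the tops, barrel 8 mm too high.
- knob (a point): Centre of the black wing knob on the clamp post's axis, 90 mm above the bench with the bar fully down. 38 mm long, 12 thick, 24 high; pinch its 12 mm. Site x runs along the 38 mm; the steel clamp bar (12 mm wide, 10 thick, 90 long, underside 38 mm below this point) points along point -y. Knob, bar and this frame move as one.
- clamp_lift (a joint): How far the clamp bar is lifted, m: 0 = fully down over the empty cradle, 0.026 = upper stop. A spring presses it down with 3 N at 0 and 7 N at the top (plus 1.2 N weight). About 0.004 when it presses on the thick barrel in the saddles.
- clamp_bar (a joint): Turn of the clamp bar, rad: 0 = across the cradle, growing clockwise seen from above to 1.5 = aside, pointing along the holder's -x. Lifted less than 0.016 m, a key strikes a step when turned past about 0.3; lifted more it turns freely, and let down anywhere beyond 0.8 it rests on the step, lift 0.016.
- thick_barrel: The thicker white plastic dispensing barrel, 22 mm in diameter, lying on a thin mat on the bench. Body 105.5 mm long; two flat finger wings at its rear end (40 mm across, 22 high, 3.5 thick, centred at x = +51 mm); nozzle and needle at the other end reach x = -70 mm. Origin on its underside at mid-length, 11 mm below the axis; x towards the wings, z up. Wings lie level.
- wings (a point): Middle of the thick barrel's pair of wings, on its axis: 51 mm along the barrel's x from its origin and 11 mm above its underside.
- thin_barrel: A thinner barrel of the same make, 15 mm in diameter, 105.5 mm long, wings 34 mm across: not wanted. Origin on its underside at mid-length, x towards its wings.
- loupe: Bystander: black eye loupe, 36 mm across, 27 mm high; origin under its centre.
- blower: Bystander: cream dust blower bulb, 35 mm across, 51 mm high; origin under its centre.
- ring: Bystander: brass-coloured watch case ring, 44x48x6 mm; origin under its centre.

How it is judged:
By the outcome, as a careful person would: the job done as asked, in the order asked, and still so for the second after the job is handed in, with the robot touching nothing.
It also fails if it takes over 72 s, if anything falls off the work surface, if the arm or the gripper's body presses on something with over 40 N, if the wrist force passes 120 N, or if a joint passes its speed limit or range.

## Working session

There is one attempt and no reset: what is moved stays moved. The work goes in short steps, Python scripts to look and compute and a tool call to move; the robot and the scene stay as the last step left them, time stands still between calls to the robot, and variables do not carry over. Pictures are saved under pics/ and viewed, and the job is handed in when it is done.

Besides the shell and the picture viewer there is one more tool, called after "Request:" as name(argument=value, ...), one argument or row to a line, values as JSON. arm_command: Moves the arm, as the interface text tells. Its arguments: {"type":"object","properties":{"targets":{"type":"array"}},"required":["targets"]}

```bash
ls; mkdir -p pics
cat > h.py <<'E'
import numpy as np, cv2
from cell import env, read_camera, get_calibration
E
python3 - <<'E'
from h import *
print(env.state())
for n in ["scene","top","wrist"]:
    c=get_calibration(n); print(n,c)
    im,d=read_camera(n); cv2.imwrite(f"pics/{n}0.png",im); np.save(f"pics/{n}0.npy",d)
    import pickle; pickle.dump(c,open(f"pics/{n}0.pkl","wb"))
print(env.state()['t'])
E
```

```text
pics
{'t': 0.0, 'joints': array([ 1.07138590e+00,  4.91586938e-01,  1.55945372e+00, -6.89740721e-06,
        1.09169435e+00, -1.05591187e-01]), 'qvel': array([-6.87971060e-04,  2.50457060e-05, -2.27340451e-03, -1.37905453e-03,
        2.48031712e-04, -9.09629675e-04]), 'tau': array([ 6.72729038e-05, -6.12648869e+01, -2.58178246e+01,  6.91966899e-02,
        4.82625794e-02, -7.81088534e-05]), 'eef_pos': array([239.68160115, 576.9509167 , 214.04326697]), 'tcp_rot': array([-3.14045602e+00, -1.14315564e-04,  2.74777653e+00]), 'ft_force': array([-0.60023977,  0.13747948,  0.96077216]), 'moment': array([ 0.00942253, -0.04156954, -0.04822685]), 'opening': 1.001557053197573}
scene {'vfov': 45.56080285129657, 'cx': 271.1042067899029, 'cy': 208.43356717816587, 'world_from_camera': array([[-8.55346575e-01, -2.11409896e-01,  4.72956756e-01,
        -5.73521544e+01],
       [-5.18056179e-01,  3.49368813e-01, -7.80742741e-01,
         1.19694608e+03],
       [-1.79598310e-04, -9.12823799e-01, -4.08353620e-01,
         5.66925221e+02],
       [ 0.00000000e+00,  0.00000000e+00,  0.00000000e+00,
    
[... 221 characters left out ...]
9.99808300e-01,  1.95185814e-02, -1.54509004e-03,
         2.37927090e+02],
       [-3.19603765e-03, -2.40547149e-01, -9.70632193e-01,
         9.09022923e+02],
       [ 0.00000000e+00,  0.00000000e+00,  0.00000000e+00,
         1.00000000e+00]])}
wrist {'vfov': 61.49299408334698, 'cx': 289.8761144540615, 'cy': 212.27114775939273, 'world_from_camera': array([[ 3.84514006e-01,  8.97041775e-01,  2.17864712e-01,
         1.79653952e+02],
       [ 9.23119157e-01, -3.73644455e-01, -9.07790877e-02,
         6.02817913e+02],
       [-2.86922607e-05,  2.36020920e-01, -9.71747974e-01,
         3.84389722e+02],
       [ 0.00000000e+00,  0.00000000e+00,  0.00000000e+00,
         1.00000000e+00]])}
0.15
```

View pics/scene0.png

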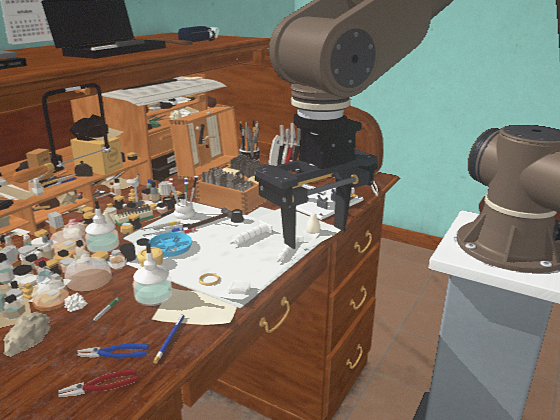

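View pics/top0.png

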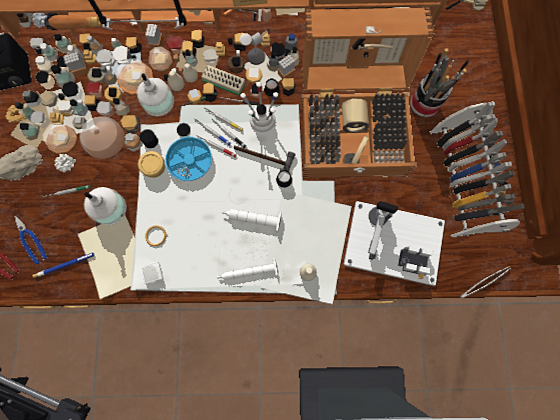

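View pics/wrist0.png

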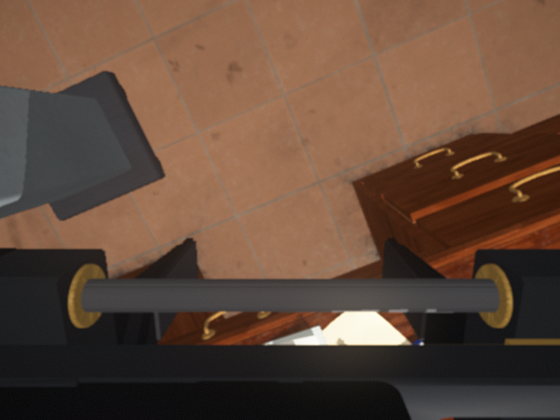

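```bash
cat >> h.py <<'E'
def crop(src,r0,r1,c0,c1,k,out):
    im=cv2.imread(src) if isinstance(src,str) else src
    cv2.imwrite(out,cv2.resize(im[r0:r1,c0:c1],None,fx=k,fy=k,interpolation=cv2.INTER_CUBIC))
def ray(cal,u,v):
    f=210/np.tan(np.radians(cal['vfov'])/2); T=cal['world_from_camera']
    d=T[:3,:3]@np.array([(u-cal['cx'])/f,(v-cal['cy'])/f,1.0]); return T[:3,3],d
def atz(cal,u,v,z):
    o,d=ray(cal,u,v); return o+d*(z-o[2])/d[2]
def proj(cal,p):
    f=210/np.tan(np.radians(cal['vfov'])/2); T=np.linalg.inv(cal['world_from_camera'])
    q=T[:3,:3]@np.asarray(p,float)+T[:3,3]; return np.array([q[0]/q[2]*f+cal['cx'],q[1]/q[2]*f+cal['cy'],q[2]])
def pt(cal,d,u,v):
    o,r=ray(cal,u,v); return o+r*d[int(round(v)),int(round(u))]
E
python3 - <<'E'
from h import *
crop("pics/top0.png",195,295,340,450,7,"pics/t_hold.png")
crop("pics/top0.png",195,295,200,330,6,"pics/t_bar.png")
E
```

```text
(no output)
```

View pics/t_hold.png

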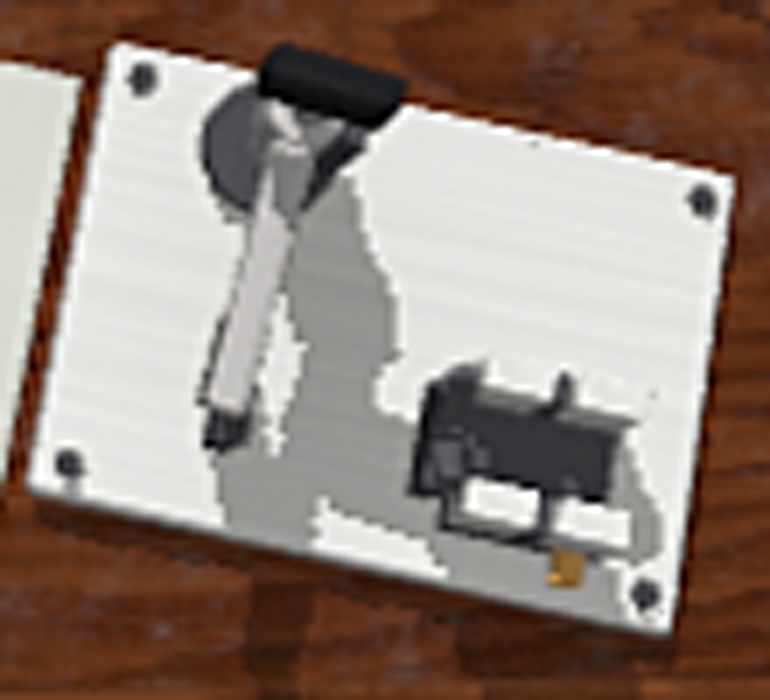

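View pics/t_bar.png

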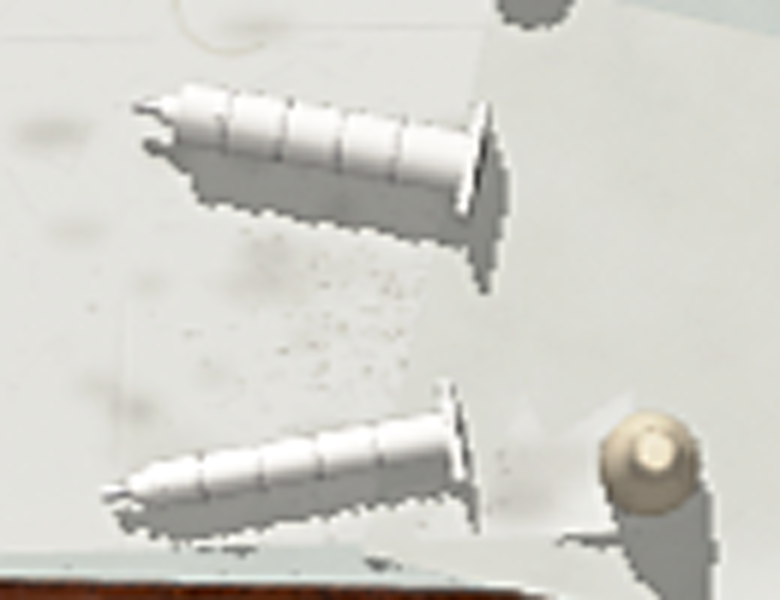

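Run:
```python
from h import *; import pickle
c=pickle.load(open("pics/top0.pkl","rb")); d=np.load("pics/top0.npy")
for u,v in [(356.4,201.1),(445,220.4),(436,284.9),(344.3,265)]: print(atz(c,u,v,10).round(1))
print("depth")
vv,uu=np.mgrid[0:420,0:560]
f=210/np.tan(np.radians(c['vfov'])/2);T=c['world_from_camera']
P=np.stack([(uu-c['cx'])/f*d,(vv-c['cy'])/f*d,d],-1)@T[:3,:3].T+T[:3,3]
np.save("pics/topP.npy",P)
for v in range(196,290,6): print(v,[int(P[v,u,2]) for u in range(340,450,4)])
def p(l,u,v): print(l,P[v,u].round(1))
p("knob",387,206);p("bar tip",371,250);p("bar",374,238)
for n,(r0,r1,c0,c1) in dict(box=(95,175,300,415),lid=(5,92,300,430),pens=(50,120,410,460),knives=(100,240,430,525),thick=(205,240,215,285),thin=(255,285,215,280)).items():
    q=P[r0:r1,c0:c1]; k=d[r0:r1,c0:c1]>0; print(n,q[k].min(0).round(),q[k].max(0).round())
for v in range(204,240,3): print(v,[int(P[v,u,2]) for u in range(220,290,3)])
```

```text
[583.7  74.4  10. ]
[ 538.1 -108.8   10. ]
[405.2 -76.   10. ]
[449.  107.5  10. ]
depth
196 [1, -1, 0, -2, -1, 0, -1, 0, 3, -3, 0, 0, 1, 0, -2, 0, -1, 0, 0, 0, -2, 4, 2, 0, -1, 0, -1, -1]
202 [2, 1, 0, -2, 6, 10, -2, 3, 0, 0, 102, 99, -3, 0, -1, -3, -2, -1, -1, 0, 0, 1, 0, -1, -1, -1, 0, -1]
208 [0, 1, 3, 0, 8, 8, 11, 7, 15, 17, 89, 95, 100, 100, 101, 1, 0, 0, 0, 0, -3, -1, 0, -2, -1, 0, 0, -1]
214 [4, 1, 1, 0, 7, 10, 8, 9, 14, 21, 60, 63, 46, 53, 7, 9, 10, 8, 8, 9, -3, -1, -2, -1, -3, 0, -2, 2]
220 [3, 1, 2, -2, 9, 10, 9, 8, 16, 14, 62, 17, 8, 11, 9, 7, 9, 9, 8, 8, 9, 8, 9, 9, 7, 10, 9, 0]
226 [3, 1, 0, 10, 9, 10, 8, 10, 10, 59, 63, 8, 9, 9, 7, 8, 6, 8, 10, 7, 10, 7, 10, 9, 8, 7, 0, -1]
232 [2, 4, 0, 10, 7, 9, 10, 10, 8, 61, 61, 10, 7, 7, 8, 10, 11, 10, 9, 10, 6, 11, 7, 8, 9, 10, 0, -1]
238 [3, 1, -1, 11, 11, 10, 10, 7, 8, 61, 10, 10, 10, 8, 9, 7, 9, 10, 9, 10, 11, 7, 9, 8, 9, 9, 909, -2]
244 [6, 0, 8, 6, 9, 7, 11, 8, 61, 58, 9, 10, 8, 9, 9, 9, 7, 10, 11, 8, 6, 7, 7, 6, 9, 8, -1, 0]
250 [3, 0, 12, 10, 9, 12, 11, 11, 60, 55, 6, 8, 6, 10, 9, 9, 40, 34, 43, 40, 31, 40, 41, 41, 11, 8, 
[... 1243 characters left out ...]
 1, 2, 2, 1, 2, 23, 4, 2, 909]
216 [0, 0, 3, 23, 19, 24, 22, 25, 25, 909, 23, 22, 22, 23, 19, 22, 21, 23, 22, 3, 23, 4, 6, 5]
219 [2, 3, 5, 2, 3, 14, 13, 18, 16, 20, 22, 19, 24, 23, 26, 25, 22, 25, 23, 23, 17, 2, 3, 2]
222 [1, 3, 3, 3, 1, 0, 1, 4, 0, 3, 13, 14, 17, 20, 20, 22, 20, 23, 23, 23, 4, 3, 0, 0]
225 [6, 3, 1, 2, 2, 1, 3, 3, 0, 1, -1, 3, 1, 1, 5, 1, 14, 15, 21, 22, 0, 4, 3, 2]
228 [2, 3, 3, 1, 1, 1, 4, 2, 3, 3, 2, 0, 5, 2, 3, 3, 2, 2, 1, 20, 3, 5, 1, 1]
231 [-1, 0, 0, -1, 3, 4, 3, 0, 0, 1, 2, 0, 3, 5, 2, 1, 4, 3, 5, 15, 1, 3, 3, 4]
234 [3, 2, 0, 4, 1, 2, 2, 3, 4, 2, 2, 3, 3, 0, 3, 0, 4, 3, 5, 3, 0, 2, 0, 2]
237 [4, 4, 2, 0, 3, 2, -1, 0, 2, 4, 2, 3, 3, 2, 2, 2, 3, 3, 4, 3, 1, 2, 2, 3]
```

```bash
cat >> h.py <<'E'
from scipy.spatial.transform import Rotation as Ro
def R0(yaw,lean=None,ang=0):
    R=Ro.from_euler('xyz',[np.pi,0,yaw])
    if lean is not None: # tilt about world horizontal axis 'lean' (unit vec) by ang
        R=Ro.from_rotvec(np.array(lean)*ang)*R
    return R
def plan(p,R,p0=None,Rs=None):
    s=env.state()
    p0=s['eef_pos'] if p0 is None else np.array(p0); Rs=Ro.from_euler('xyz',s['tcp_rot']) if Rs is None else Rs
    t=Rs.inv().apply(np.array(p)-p0)/1000; r=(Rs.inv()*R).as_rotvec()
    print("turn",r.round(4),"shift",t.round(4)); return r,t
E
python3 - <<'E'
from h import *
plan([511.2,-12.6,260],R0(1.331))
E
```

```text
turn [-7.0000e-04  5.0000e-04  1.4168e+00] shift [-0.477  -0.4404 -0.0455]
```

Request:
arm_command(
  targets=[
    [[0,0,0.4],[-0.1,-0.09,-0.0455],0],
    [[0,0,1.417],[-0.477,-0.4404,-0.0455],0],
    [[0,0,1.417],[-0.477,-0.4404,-0.0455],0],
    [[0,0,1.417],[-0.477,-0.4404,-0.0455],0],
    [[0,0,1.417],[-0.477,-0.4404,-0.0455],0],
    [[0,0,1.417],[-0.477,-0.4404,-0.0455],0],
    [[0,0,1.417],[-0.477,-0.4404,-0.0455],0],
    [[0,0,1.417],[-0.477,-0.4404,-0.0455],0],
  ],
)

```text
t: 0.95
eef_pos: [406.4, 214.8, 247.9]
tcp_rot: [3.141, -0.0, 1.542]
ft_force: [0.4, 1.0, -0.1]
opening: 0.998
```

Run:
```python
from h import *
plan([511.2,-12.6,260],R0(1.331))
```

```text
turn [ 2.000e-04 -2.000e-04  2.108e-01] shift [-0.2243  0.1114 -0.0121]
```

Request:
arm_command(
  targets=[
    [[0,0,0.17],[-0.19,0.095,-0.011],0],
    [[0,0,0.17],[-0.19,0.095,-0.011],0],
    [[0,0,0.17],[-0.19,0.095,-0.011],0],
    [[0,0,0.17],[-0.19,0.095,-0.011],0],
    [[0,0,0.17],[-0.19,0.095,-0.011],0],
    [[0,0,0.17],[-0.19,0.095,-0.011],0],
    [[0,0,0.17],[-0.19,0.095,-0.011],0],
  ],
)

```text
t: 1.65
eef_pos: [496.1, 25.2, 258.5]
tcp_rot: [-3.141, -0.0, 1.378]
ft_force: [0.5, 0.9, 0.8]
opening: 0.999
```

```bash
cat >> h.py <<'E'
import pickle
def snap(n,k):
    c=get_calibration(n); im,d=read_camera(n); cv2.imwrite(f"pics/{n}{k}.png",im); np.save(f"pics/{n}{k}.npy",d); pickle.dump(c,open(f"pics/{n}{k}.pkl","wb")); return im,d,c
def load(n,k): return cv2.imread(f"pics/{n}{k}.png"),np.load(f"pics/{n}{k}.npy"),pickle.load(open(f"pics/{n}{k}.pkl","rb"))
def st():
    s=env.state(); print(round(s['t'],2),s['eef_pos'].round(2),s['tcp_rot'].round(4),'F',s['ft_force'].round(2),'M',s['moment'].round(3),'op',round(s['opening'],4)); return s
E
python3 - <<'E'
from h import *
st(); print(env.state()['qvel'].round(3)); snap("wrist",1); st()
crop("pics/wrist1.png",0,420,0,560,1.4,"pics/w1.png")
E
```

```text
1.65 [496.08  25.18 258.51] [-3.1407e+00 -2.0000e-04  1.3775e+00] F [0.49 0.9  0.76] M [-0.061  0.112 -0.011] op 0.9991
[ 0.024 -0.007  0.002  0.    -0.003 -0.002]
1.7 [496.    25.65 258.63] [-3.1410e+00 -2.0000e-04  1.3786e+00] F [0.01 0.68 0.03] M [-0.043  0.076  0.002] op 0.9987
```

View pics/w1.png

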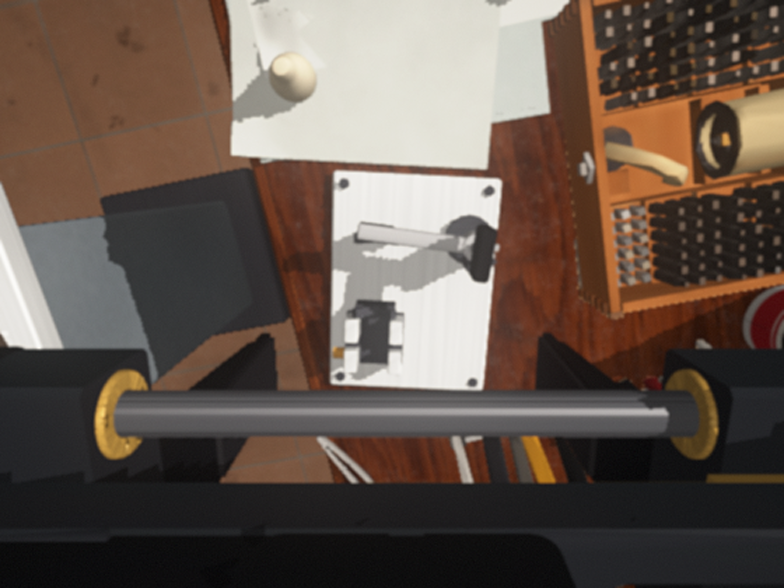

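Run:
```python
from h import *
crop("pics/wrist1.png",115,280,230,362,4.5,"pics/w1h.png")
```

```text
(no output)
```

View pics/w1h.png

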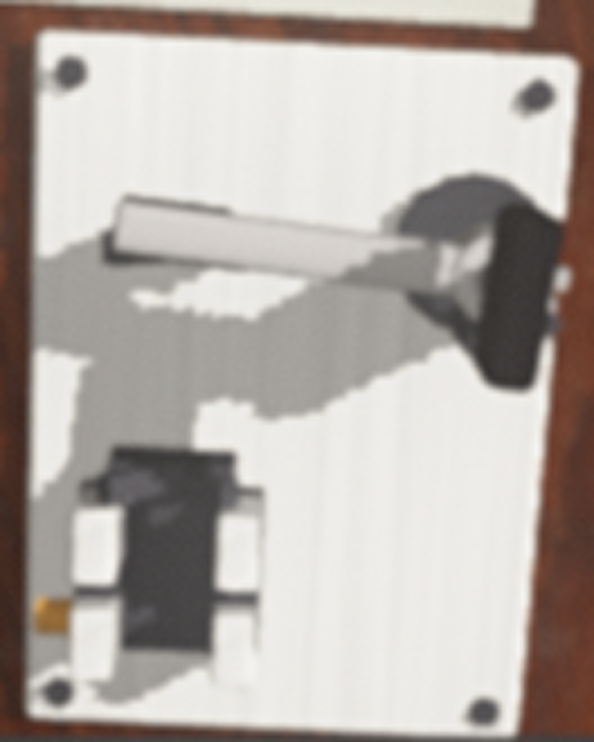

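Run:
```python
from h import *
im,d,c=load("wrist",1)
def w(x,y,z): return atz(c,230+x/4.5,115+y/4.5,z)[:2]
cor=np.array([w(38,32,10),w(578,58,10),w(520,735,10),w(25,718,10)])
print("corners (-x-y),(-x+y),(+x+y),(+x-y)\n",cor.round(1))
for i in range(4): print(np.linalg.norm(cor[i]-cor[(i+1)%4]).round(1))
ex=(cor[3]-cor[0])+(cor[2]-cor[1]); yaw=np.arctan2(ex[1],ex[0]); print("yaw",yaw)
X=np.array([np.cos(yaw),np.sin(yaw)]);Y=np.array([-X[1],X[0]])
kn=w(524,297,102); print("knob top",kn)
o=kn+44*X-76*Y; print("origin from knob",o)
def loc(p): return np.array([(p-o)@X,(p-o)@Y]).round(1)
print("plate centre",loc(cor.mean(0)))
for n,x,y,z in [("slotL",97,592,42),("slotR",238,598,42),("wallL start",97,505,42),("wallR start",240,508,42),("wallL end",97,682,42),("wallR end",238,690,42),("wL out",73,545,42),("wL in",123,545,42),("wR in",217,545,42),("wR out",264,545,42),("bartip",118,225,62),("saddle front edge top",170,455,43)]: print(n,w(x,y,z).round(1),loc(w(x,y,z)))
# depth-based checks
for n,x,y in [("knob",524,297),("bar",200,235),("wL",97,545),("wR",240,545),("plate",350,600),("slotR",238,598)]:
    print(n,pt(c,d,230+x/4.5,115+y/4.5).round(1))
```

```text
corners (-x-y),(-x+y),(+x+y),(+x-y)
 [[ 452.4  106.9]
 [ 586.8   73.9]
 [ 542.9 -108. ]
 [ 406.1  -75.9]]
138.4
187.2
140.5
188.6
yaw -1.8130441022009849
knob top [551.71343384  32.00054334]
origin from knob [467.37758472   7.51657809]
plate centre [ 0.9 30.8]
slotL [440.1 -32.9] [ 45.8 -16.8]
slotR [475.2 -41.5] [45.7 19.4]
wallL start [445.1 -10.3] [ 22.6 -17.3]
wallR start [480.5 -18. ] [21.6 18.9]
wallL end [434.7 -57. ] [ 70.5 -16.2]
wallR end [470.3 -66.3] [70.9 20.5]
wL out [436.8 -19.4] [ 33.5 -23.2]
wL in [449.3 -21.9] [ 32.9 -10.5]
wR in [472.8 -26.5] [31.7 13.4]
wR out [484.6 -28.8] [31.1 25.4]
bartip [467.8  59.4] [-50.5 -12. ]
saddle front edge top [466.1  -0.8] [8.4 0.7]
knob [551.7  32.  102.2]
bar [485.8  53.4  61.4]
wL [442.8 -20.7  41.7]
wR [478.6 -27.6  42.2]
plate [502.9 -58.8  10.5]
slotR [474.4 -44.7  32.5]
```

```bash
cat >> h.py <<'E'
def cloud(d,c):
    vv,uu=np.mgrid[0:420,0:560]
    f=210/np.tan(np.radians(c['vfov'])/2);T=c['world_from_camera']
    P=np.stack([(uu-c['cx'])/f*d,(vv-c['cy'])/f*d,d],-1)@T[:3,:3].T+T[:3,3]
    P[d<=0]=np.nan; return P
E
python3 - <<'E'
from h import *
for n,k in [("wrist",1),("top",0)]:
    im,d,c=load(n,k); P=cloud(d,c)
    def rect(cx,cy,r,z0,z1,l):
        m=(np.hypot(P[...,0]-cx,P[...,1]-cy)<r)&(P[...,2]>z0)&(P[...,2]<z1)
        q=P[m]; r_=cv2.minAreaRect(q[:,:2].astype(np.float32)); print(n,l,m.sum(),"rect",np.round(r_[0],1),np.round(r_[1],1),round(r_[2],1),"mean",q.mean(0).round(1)); return q
    rect(551,32,35,95,110,"knobtop")
    q=rect(500,52,60,52,70,"bar"); v=np.linalg.svd(q[:,:2]-q[:,:2].mean(0))[2][0]; print("bar dir",np.degrees(np.arctan2(v[1],v[0])))
    q=rect(545,32,30,70,95,"knobside")
    for l,cx,cy in [("wL",440,-33),("wR",475,-42)]:
        q=rect(cx,cy,40,37,47,l)
E
```

```text
wrist knobtop 530 rect [550.8  30.8] [37.9 12.4] 71.2 mean [550.4  31.6 101.4]
wrist bar 1075 rect [505.3  40.3] [30.  87.3] 72.1 mean [507.7  45.8  61.7]
bar dir -19.544537136804347
wrist knobside 92 rect [546.4  33.8] [37.4  7.5] 59.4 mean [546.6  35.2  87.1]
wrist wL 665 rect [456.4 -33.1] [55.9 47.6] 77.4 mean [453.1 -32.3  41.6]
wrist wR 536 rect [458.9 -33.6] [55.5 43.3] 76.0 mean [465.  -35.1  41.6]
top knobtop 131 rect [550.2  31.5] [37.8 11.7] 72.5 mean [549.7  32.  100.5]
top bar 332 rect [506.1  39.5] [30.4 90.3] 73.9 mean [509.2  45.3  61. ]
bar dir 159.575053593214
top knobside 48 rect [545.9  33.8] [37.4  5.8] 63.3 mean [545.7  33.8  86.7]
top wL 243 rect [456.1 -32.3] [55.7 47.5] 75.8 mean [452.8 -33.2  41.2]
top wR 182 rect [459.3 -33.2] [55.3 43. ] 75.6 mean [466.1 -36.1  41.3]
```

Run:
```python
from h import *
o=np.array([466.2,6.7]);
for n,k in [("wrist",1),("top",0)]:
    im,d,c=load(n,k); P=cloud(d,c)
    for yaw in (-1.813,):
        X=np.array([np.cos(yaw),np.sin(yaw)]);Y=np.array([-X[1],X[0]])
        L=P.copy(); L[...,0]=(P[...,:2]-o)@X; L[...,1]=(P[...,:2]-o)@Y
        m=(L[...,2]>38)&(L[...,2]<47)&(abs(L[...,1])<40)&(abs(L[...,0])<100)
        q=L[m]
        for y0,y1 in [(-24,-12),(-10,10),(12,26)]:
            a=q[(q[:,1]>y0)&(q[:,1]<y1)]; h=np.histogram(a[:,0],bins=np.arange(-60,84,3)); print(n,(y0,y1),[(int(e),int(v)) for v,e in zip(h[0],h[1]) if v])
        a=q[(q[:,0]>30)&(q[:,0]<66)]; h=np.histogram(a[:,1],bins=np.arange(-32,34,2)); print("y",[(int(e),int(v)) for v,e in zip(h[0],h[1]) if v])
        for yy in (-18,18):
            b=L[(abs(L[...,1]-yy)<5)&(L[...,0]>22)&(L[...,0]<76)]
            print("slot z", [(x,np.nanmedian(b[abs(b[:,0]-x)<1.2,2]).round(0)) for x in range(22,76,2)])
        m=(L[...,2]>7)&(L[...,2]<13); q=L[m]; q=q[(abs(q[:,0])<110)&(q[:,1]>-60)&(q[:,1]<110)]
        for s in (-20,40): a=q[(abs(q[:,1]-(-30 if s<0 else 50))<10)]; print("plate x ext",np.percentile(a[:,0],[0.3,99.7]).round(1))
        a=q[(abs(q[:,0]-80)<10)]; print("plate y ext",np.percentile(a[:,1],[.3,99.7]).round(1)); a=q[(abs(q[:,0]+80)<10)]; print("plate y ext",np.percentile(a[:,1],[.3,99.7]).round(1))
```

```text
wrist (-24, -12) [(-48, 3), (-45, 6), (-42, 8), (12, 12), (15, 13), (18, 11), (21, 18), (24, 22), (27, 23), (30, 24), (33, 24), (36, 21), (39, 27), (48, 20), (51, 23), (54, 26), (57, 24), (60, 25), (63, 24), (66, 19), (69, 3)]
wrist (-10, 10) [(-42, 4), (12, 4), (15, 3), (18, 5)]
wrist (12, 26) [(-42, 2), (12, 14), (15, 15), (18, 14), (21, 18), (24, 26), (27, 22), (30, 24), (33, 22), (36, 20), (39, 23), (42, 8), (48, 23), (51, 22), (54, 21), (57, 23), (60, 21), (63, 21), (66, 22)]
y [(-24, 36), (-22, 40), (-20, 39), (-18, 47), (-16, 39), (-14, 37), (12, 9), (14, 42), (16, 48), (18, 41), (20, 41), (22, 46), (24, 1)]
slot z [(22, np.float64(36.0)), (24, np.float64(40.0)), (26, np.float64(42.0)), (28, np.float64(42.0)), (30, np.float64(42.0)), (32, np.float64(42.0)), (34, np.float64(42.0)), (36, np.float64(43.0)), (38, np.float64(42.0)), (40, np.float64(42.0)), (42, np.float64(42.0)), (44, np.float64(31.0)), (46, np.float64(33.0)), (48, np.float64(33.0)), (50, np.float64(40.0)), (52, np.float64(42.0)), (54, np.float64(42.0)), (56, np.float64(42.0)), (58, np.float64(42.0)), (60, np.float
[... 2245 characters left out ...]
float64(40.0)), (30, np.float64(41.0)), (32, np.float64(41.0)), (34, np.float64(42.0)), (36, np.float64(41.0)), (38, np.float64(43.0)), (40, np.float64(41.0)), (42, np.float64(38.0)), (44, np.float64(33.0)), (46, np.float64(32.0)), (48, np.float64(33.0)), (50, np.float64(36.0)), (52, np.float64(40.0)), (54, np.float64(41.0)), (56, np.float64(41.0)), (58, np.float64(42.0)), (60, np.float64(42.0)), (62, np.float64(40.0)), (64, np.float64(40.0)), (66, np.float64(42.0)), (68, np.float64(42.0)), (70, np.float64(nan)), (72, np.float64(10.0)), (74, np.float64(9.0))]
plate x ext [-94.2  93.5]
plate x ext [-93.6  94.3]
plate y ext [-39.5  98.1]
plate y ext [-39.   98.8]
  return np.nanmean(a, axis, out=out, keepdims=keepdims)
```

Run:
```python
from h import *
st(); plan([550.5,31.2,130],R0(1.255))
```

```text
1.7 [496.    25.65 258.63] [-3.1410e+00 -2.0000e-04  1.3786e+00] F [0.01 0.68 0.03] M [-0.043  0.076  0.002] op 0.9987
turn [-0.0006 -0.0002  0.1236] shift [0.0158 0.0525 0.1286]
```

Request:
arm_command(
  targets=[
    [[0,0,0.124],[0.0158,0.0525,0.04],148],
    [[0,0,0.124],[0.0158,0.0525,0.128],148],
    [[0,0,0.124],[0.0158,0.0525,0.128],148],
    [[0,0,0.124],[0.0158,0.0525,0.128],148],
    [[0,0,0.124],[0.0158,0.0525,0.128],148],
    [[0,0,0.124],[0.0158,0.0525,0.128],148],
  ],
)

```text
t: 2.3
eef_pos: [551.8, 30.6, 133.4]
tcp_rot: [3.138, -0.001, 1.255]
ft_force: [-0.5, -0.5, -0.1]
opening: 0.553
```

Run:
```python
from h import *
st(); snap("wrist",2); snap("top",2); st(); plan([550.5,31.2,75],R0(1.255))
im,_,_=load("top",2); crop(im,175,285,330,450,5,"pics/t2.png")
crop("pics/wrist2.png",0,420,0,560,1.4,"pics/w2.png")
```

```text
2.3 [551.83  30.63 133.38] [ 3.1384e+00 -9.0000e-04  1.2548e+00] F [-0.46 -0.48 -0.08] M [-0.086  0.115  0.013] op 0.5526
2.4 [551.84  30.3  133.35] [ 3.1378e+00 -1.1000e-03  1.2543e+00] F [-0.1   0.05 -0.94] M [-0.08   0.083  0.022] op 0.4698
turn [ 0.0038 -0.0011 -0.0007] shift [ 0.0004 -0.0018  0.0583]
```

View pics/t2.png

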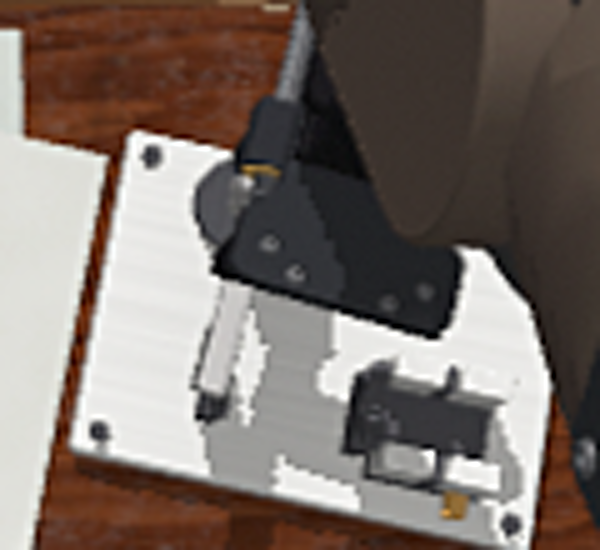

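View pics/w2.png

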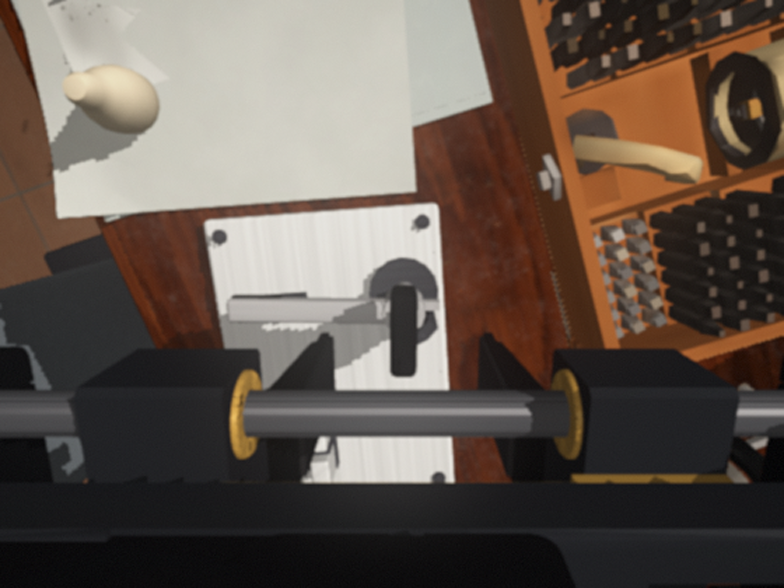

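Run:
```python
from h import *
st()
im,d,c=load("wrist",2); P=cloud(d,c)
m=(np.hypot(P[...,0]-551,P[...,1]-31)<30)&(P[...,2]>96)&(P[...,2]<108); q=P[m]
r=cv2.minAreaRect(q[:,:2].astype(np.float32)); print(r,q.mean(0))
plan([550.5,31.2,75],R0(1.255))
```

```text
2.4 [551.84  30.3  133.35] [ 3.1378e+00 -1.1000e-03  1.2543e+00] F [-0.1   0.05 -0.94] M [-0.08   0.083  0.022] op 0.4698
((551.1846313476562, 31.006101608276367), (37.58224105834961, 11.699319839477539), 71.51290130615234) [551.45136223  32.06592571 101.52821979]
turn [ 0.0038 -0.0011 -0.0007] shift [ 0.0004 -0.0018  0.0583]
```

Request:
arm_command(
  targets=[
    [[0.003,0,0.003],[0.0004,-0.001,0.03],148],
    [[0.003,0,0.003],[0.0004,-0.001,0.058],148],
    [[0.003,0,0.003],[0.0004,-0.001,0.058],148],
    [[0.003,0,0.003],[0.0004,-0.001,0.058],148],
    [[0.003,0,0.003],[0.0004,-0.001,0.058],200],
    [[0.003,0,0.003],[0.0004,-0.001,0.058],200],
  ],
)

```text
t: 3.0
eef_pos: [551.0, 30.7, 74.3]
tcp_rot: [-3.141, -0.001, 1.251]
ft_force: [0.6, 0.5, 0.6]
opening: 0.305
```

Run:
```python
from h import *
st();
```

```text
3.0 [551.03  30.68  74.31] [-3.1409e+00 -7.0000e-04  1.2508e+00] F [0.63 0.47 0.56] M [-0.075  0.069  0.011] op 0.3053
```

Now close, watching the force.

Request:
arm_command(
  targets=[
    [[0,0,0],[0,0,0],215],
    [[0,0,0],[0,0,0],230],
    [[0,0,0],[0,0,0],255],
    [[0,0,0],[0,0,0],255],
    [[0,0,0],[0,0,0],255],
  ],
)

```text
t: 3.5
eef_pos: [550.7, 30.7, 73.2]
tcp_rot: [-3.139, -0.0, 1.251]
ft_force: [-0.2, 0.4, 5.8]
opening: 0.123
```

Run:
```python
from h import *
st();
```

```text
3.5 [550.7   30.68  73.15] [-3.1395e+00 -3.0000e-04  1.2509e+00] F [-0.21  0.45  5.82] M [-0.201  0.038  0.036] op 0.1232
```

Request:
arm_command(
  targets=[
    [[0,0,0],[0,0,-0.007],255],
    [[0,0,0],[0,0,-0.014],255],
    [[0,0,0],[0,0,-0.021],255],
    [[0,0,0],[0,0,-0.021],255],
    [[0,0,0],[0,0,-0.021],255],
  ],
)

```text
t: 4.0
eef_pos: [550.5, 30.7, 93.8]
tcp_rot: [-3.139, -0.0, 1.251]
ft_force: [2.8, -0.1, -6.8]
opening: 0.124
```

Run:
```python
from h import *
st();
```

```text
4.0 [550.49  30.7   93.83] [-3.1390e+00 -2.0000e-04  1.2508e+00] F [ 2.85 -0.14 -6.8 ] M [-0.202 -0.825  0.066] op 0.1244
```

Request:
arm_command(
  targets=[
    [[0,0,0.1],[0,0,0],255],
    [[0,0,0.2],[0,0,0],255],
    [[0,0,0.3],[0,0,0],255],
    [[0,0,0.4],[0,0,0],255],
    [[0,0,0.4],[0,0,0],255],
  ],
)

```text
t: 4.5
eef_pos: [550.6, 30.6, 93.5]
tcp_rot: [-3.139, 0.001, 0.849]
ft_force: [3.4, -1.1, -8.3]
opening: 0.125
```

Run:
```python
from h import *
st();
```

```text
4.5 [550.61  30.61  93.52] [-3.1391e+00  1.0000e-03  8.4930e-01] F [ 3.4  -1.07 -8.34] M [-0.404 -1.028  0.071] op 0.1253
```

Turning smoothly with low lateral force; continue.

Request:
arm_command(
  targets=[
    [[0,0,0.13],[0,0,0],255],
    [[0,0,0.26],[0,0,0],255],
    [[0,0,0.39],[0,0,0],255],
    [[0,0,0.52],[0,0,0],255],
    [[0,0,0.65],[0,0,0],255],
    [[0,0,0.78],[0,0,0],255],
    [[0,0,0.9],[0,0,0],255],
    [[0,0,0.98],[0,0,0],255],
  ],
)

```text
t: 5.3
eef_pos: [550.8, 30.3, 93.7]
tcp_rot: [-3.141, 0.002, -0.13]
ft_force: [4.4, -3.8, -7.3]
opening: 0.123
```

Run:
```python
from h import *
st();
```

```text
5.3 [550.79  30.32  93.65] [-3.1414e+00  2.1000e-03 -1.3030e-01] F [ 4.4  -3.81 -7.28] M [-0.926 -0.953  0.032] op 0.1231
```

Request:
arm_command(
  targets=[
    [[0,0,0],[0,0,0.002],255],
    [[0,0,0],[0,0,0.004],255],
    [[0,0,0],[0,0,0.0055],255],
    [[0,0,0],[0,0,0.0055],255],
  ],
)

```text
t: 5.7
eef_pos: [550.9, 30.4, 89.0]
tcp_rot: [-3.141, 0.002, -0.126]
ft_force: [1.4, -3.0, 3.6]
opening: 0.125
```

Run:
```python
from h import *
st();
```

```text
5.7 [550.89  30.38  88.97] [-3.1413e+00  1.5000e-03 -1.2610e-01] F [ 1.36 -2.96  3.58] M [-0.933 -0.378 -0.035] op 0.1247
```

Request:
arm_command(
  targets=[
    [[0,0,0],[0,0,0.0045],235],
    [[0,0,0],[0,0,0.0045],200],
    [[0,0,0],[0,0,0.0045],148],
    [[0,0,0],[0,0,0.0045],148],
    [[0,0,0],[0,0,-0.03],148],
    [[0,0,0],[0,0,-0.08],148],
    [[0,0,0],[0,0,-0.13],148],
    [[0,0,0],[0,0,-0.17],148],
  ],
)

```text
t: 6.5
eef_pos: [550.7, 30.7, 260.9]
tcp_rot: [-3.141, 0.002, -0.128]
ft_force: [0.6, 0.1, 0.4]
opening: 0.418
```

Run:
```python
from h import *
st(); print(env.state()['joints'].round(3))
im,d,c=load("top",0); P=cloud(d,c)
def rect(x0,x1,y0,y1,z0,l):
    m=(P[...,0]>x0)&(P[...,0]<x1)&(P[...,1]>y0)&(P[...,1]<y1)&(P[...,2]>z0)&(P[...,2]<40); q=P[m]
    r=cv2.minAreaRect(q[:,:2].astype(np.float32)); print(l,m.sum(),r,q[:,2].max()); return q
q=rect(490,600,220,390,9,"thick all")
# axis: slices
yaw0=-1.75
c0=q[:,:2].mean(0); v=np.linalg.svd(q[:,:2]-c0)[2][0]; v=v if v[1]<0 else -v; print(c0,v,np.arctan2(v[1],v[0]))
# pixel-based
def w(x,y,z): return atz(c,200+x/6,195+y/6,z)[:2]
for n,x,y,z in [("tip",140,107,13),("bodyfront top",178,95,14),("wing far",483,105,13),("wing near",463,210,13),("ridge at wing",470,150,24)]: print(n,w(x,y,z).round(1))
```

```text
6.5 [550.66  30.67 260.91] [-3.1407e+00  2.1000e-03 -1.2820e-01] F [0.58 0.15 0.43] M [-0.033  0.175 -0.005] op 0.4184
[-6.500e-02  3.410e-01  1.678e+00  1.000e-03  1.125e+00  1.634e+00]
thick all 566 ((550.4593505859375, 298.8955993652344), (123.39840698242188, 39.5779914855957), 80.80866241455078) 27.437613901061354
[549.8869206  291.25305622] [-0.19589704 -0.98062447] -1.767968453707946
tip [563.1 356.3]
bodyfront top [566.9 342.9]
wing far [561.4 236. ]
wing near [524.1 243.7]
ridge at wing [543.  240.8]
```

Run:
```python
from h import *
plan([547,261,160],R0(1.377))
```

```text
turn [-2.3000e-03  1.1000e-03 -1.5052e+00] shift [-0.0329 -0.2279  0.1012]
```

Request:
arm_command(
  targets=[
    [[0,0,-1.505],[-0.0329,-0.2279,0.03],90],
    [[0,0,-1.505],[-0.0329,-0.2279,0.03],90],
    [[0,0,-1.505],[-0.0329,-0.2279,0.1],90],
    [[0,0,-1.505],[-0.0329,-0.2279,0.1],90],
    [[0,0,-1.505],[-0.0329,-0.2279,0.1],90],
    [[0,0,-1.505],[-0.0329,-0.2279,0.1],90],
    [[0,0,-1.505],[-0.0329,-0.2279,0.1],90],
    [[0,0,-1.505],[-0.0329,-0.2279,0.1],90],
  ],
)

```text
t: 7.3
eef_pos: [546.7, 261.5, 157.6]
tcp_rot: [-3.137, 0.002, 1.079]
ft_force: [-0.2, 0.2, -0.1]
opening: 0.647
```

Run:
```python
from h import *
plan([547,261,160],R0(1.377))
```

```text
turn [-0.0047  0.0012 -0.2979] shift [-0.0003  0.0005 -0.0024]
```

Request:
arm_command(
  targets=[
    [[0,0,-0.14],[0,0,0],90],
    [[0,0,-0.25],[0,0,0],90],
    [[0,0,-0.25],[0,0,0],90],
    [[0,0,-0.25],[0,0,0],90],
  ],
)

```text
t: 7.7
eef_pos: [547.1, 260.9, 158.3]
tcp_rot: [-3.138, 0.0, 1.318]
ft_force: [0.2, 1.1, -0.2]
opening: 0.65
```

Run:
```python
from h import *
st(); im,d,c=snap("wrist",3); st()
crop(im,0,420,0,560,1.4,"pics/w3.png")
snap("top",3); crop("pics/top3.png",170,300,330,470,5,"pics/t3.png")
```

```text
7.7 [547.15 260.87 158.31] [-3.138   0.      1.3179] F [ 0.2   1.07 -0.21] M [-0.067  0.048  0.029] op 0.6501
7.75 [547.21 260.87 158.36] [-3.1382e+00 -1.0000e-04  1.3180e+00] F [-0.14  0.13 -0.91] M [-0.058  0.058  0.024] op 0.6476
```

View pics/w3.png

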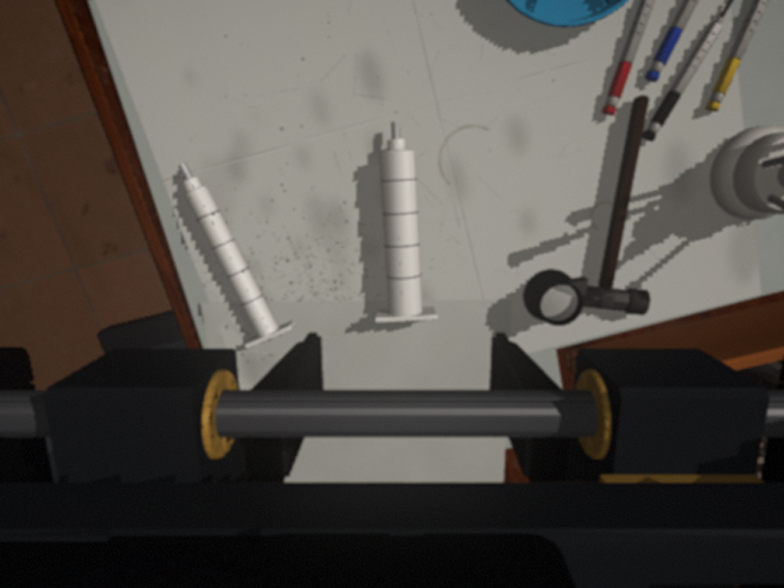

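View pics/t3.png

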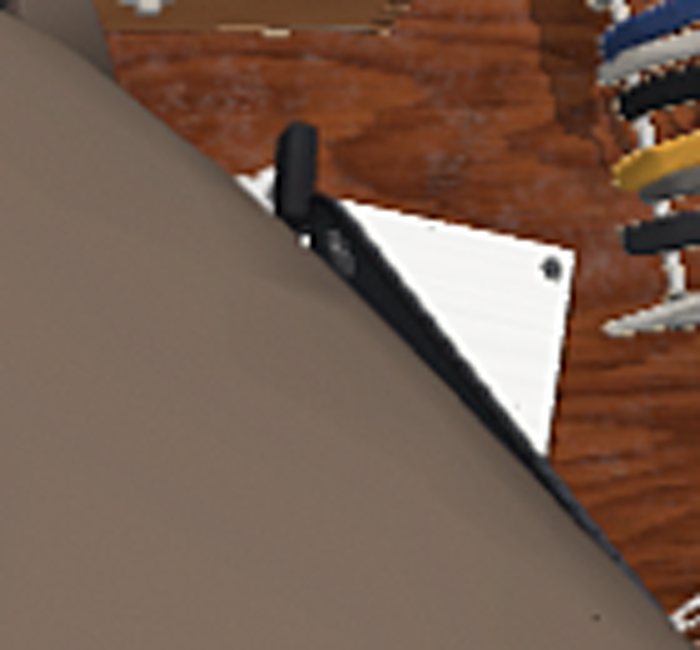

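Run:
```python
from h import *
im,d,c=load("wrist",3); P=cloud(d,c)
m=(P[...,0]>500)&(P[...,0]<600)&(P[...,1]>225)&(P[...,1]<375)&(P[...,2]>8)&(P[...,2]<40)
vv,uu=np.mgrid[0:420,0:560]; m&=(vv<236)&(uu>250)&(uu<330)
q=P[m]; r=cv2.minAreaRect(q[:,:2].astype(np.float32)); print(m.sum(),r,q[:,2].max(),np.percentile(q[:,2],99))
yaw=-1.76
for it in range(3):
    X=np.array([np.cos(yaw),np.sin(yaw)]);Y=np.array([-X[1],X[0]])
    o=np.array([552.8,290.]); l=np.c_[(q[:,:2]-o)@X,(q[:,:2]-o)@Y,q[:,2]]
    xs,mid=[],[]
    for x in np.arange(-46,40,4):
        a=l[abs(l[:,0]-x)<2]; a=a[a[:,2]>12]
        xs.append(x); mid.append((np.percentile(a[:,1],2)+np.percentile(a[:,1],98))/2)
    k=np.polyfit(xs,mid,1); yaw+=np.arctan(k[0]); print(k,yaw)
l=l[l[:,2]>8]
for x in range(-76,64,4):
    a=l[abs(l[:,0]-x)<2]
    if len(a): print(x,len(a),a[:,1].min().round(1),a[:,1].max().round(1),np.percentile(a[:,2],95).round(1))
h=l[abs(l[:,1]-k[1])>13.5]; print("wing x",np.percentile(h[:,0],[2,50,98]),"y",h[:,1].min(),h[:,1].max(), 'z',np.percentile(h[:,2],[2,98]))
crop(im,80,240,240,330,5,"pics/w3b.png")
```

```text
3341 ((552.5642700195312, 298.8192138671875), (122.09162139892578, 39.915313720703125), 79.0653076171875) 26.216772288472043 25.541156888006956
[-0.00992396 -1.37795559] -1.7699236342335414
[ 1.21955460e-03 -1.36482086e+00] -1.7687040802428171
[ 1.26696475e-05 -1.36484728e+00] -1.7686914105953637
-68 30 -3.5 0.9 17.1
-64 30 -3.8 0.6 16.9
-60 42 -6.6 3.6 19.3
-56 60 -6.8 3.6 19.5
-52 102 -12.3 9.2 24.7
-48 125 -11.6 9.1 25.0
-44 126 -11.9 9.6 24.7
-40 126 -12.3 9.5 24.8
-36 123 -12.5 9.3 25.0
-32 118 -11.9 9.1 24.8
-28 123 -12.3 8.9 25.2
-24 120 -12.3 9.6 25.0
-20 117 -11.8 9.4 25.1
-16 117 -12.1 9.2 25.0
-12 119 -12.4 8.9 24.9
-8 112 -11.7 9.6 24.6
-4 114 -12.1 9.4 24.7
0 118 -12.3 9.3 24.6
4 104 -12.5 9.0 25.1
8 116 -11.9 8.8 24.9
12 112 -12.2 9.5 25.0
16 109 -12.4 9.3 24.9
20 107 -11.7 9.2 24.5
24 106 -11.9 8.9 24.7
28 105 -12.2 9.5 24.5
32 102 -12.4 9.5 24.8
36 106 -11.9 9.3 24.9
40 100 -12.2 9.1 24.7
44 107 -12.5 8.8 24.8
48 226 -21.0 18.1 25.1
52 119 -21.5 18.4 25.5
wing x [48.9040989  49.44386401 52.33597431] y -21.50506176031982 18.408048740293474 z [ 8.2975382  25.42888617]
```

View pics/w3b.png

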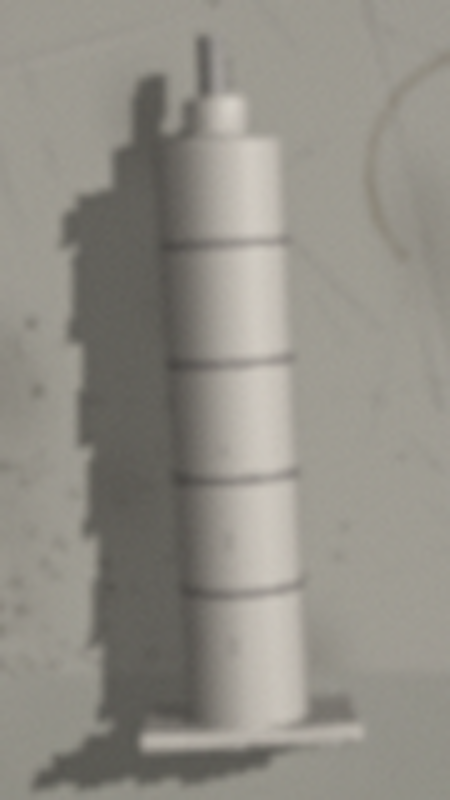

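```bash
cat >> h.py <<'E'
def Rt(yawx,t):
    """tool along object x axis (world angle yawx), leaning its body by t towards +x of object"""
    Y=np.array([-np.sin(yawx),np.cos(yawx),0]); return Ro.from_rotvec(Y*t)*R0(yawx+np.pi)
def body(yawx,t,tcp,k=0):
    pass
E
python3 - <<'E'
from h import *
R=Rt(-1.7687,0.15); print(R.as_matrix().round(3), R.as_euler('xyz'))
plan([551.2,289.1,60],R); plan([551.2,289.1,6],R)
for n,k in [("wrist",3),("top",0)]:
    im,d,c=load(n,k); P=cloud(d,c)
    X=np.array([np.cos(-1.7687),np.sin(-1.7687)]);Y=np.array([-X[1],X[0]]);o=np.array([551.2,289.1])
    a=(P[...,:2]-o)@X; b=(P[...,:2]-o)@Y
    vv,uu=np.mgrid[0:420,0:560]; ok=(vv<236) if n=="wrist" else vv>=0
    m=(a>-50)&(a<75)&(abs(b)<110)&(abs(b)>23)&ok; z=P[...,2][m]; print(n,np.nanpercentile(z,[1,50,99.5]),np.nanmax(z))
    m=(abs(a)<13)&(abs(b)<50)&(abs(b)>15)&ok; print("mat",np.nanpercentile(P[...,2][m],[5,50,95]))
E
```

```text
[[ 0.194  0.98   0.029]
 [ 0.969 -0.197  0.147]
 [ 0.149  0.    -0.989]] [ 3.14159265 -0.15        1.37289265]
turn [ 0.0009  0.1497 -0.0545] shift [ 0.0283 -0.0029  0.0984]
turn [ 0.0009  0.1497 -0.0545] shift [ 0.0283 -0.0027  0.1524]
wrist [ 1.41844438  3.16956464 28.73377672] 30.795695984272868
mat [1.89534928 3.06139278 4.33643824]
top [-1.09475502  2.87513856 27.47466263] 31.944603410990453
mat [0.24394105 2.831553   5.36103923]
```

Request:
arm_command(
  targets=[
    [[0,0.15,-0.054],[0.0283,-0.0029,0.04],90],
    [[0,0.15,-0.054],[0.0283,-0.0029,0.08],90],
    [[0,0.15,-0.054],[0.0283,-0.0029,0.098],90],
    [[0,0.15,-0.054],[0.0283,-0.0029,0.098],90],
    [[0,0.15,-0.054],[0.0283,-0.0029,0.098],90],
  ],
)

```text
t: 8.3
eef_pos: [551.6, 289.2, 61.0]
tcp_rot: [3.14, -0.15, 1.374]
ft_force: [0.5, 0.5, 0.5]
opening: 0.648
```

Run:
```python
from h import *
st(); R=Rt(-1.7687,0.15); plan([551.2,289.1,6.5],R); im,d,c=snap("scene",4); crop(im,130,330,180,400,3.5,"pics/s4.png")
```

```text
8.3 [551.59 289.24  61.  ] [ 3.1405 -0.1504  1.3739] F [0.46 0.53 0.52] M [-0.178  0.133 -0.084] op 0.6478
turn [ 0.001  -0.0004  0.001 ] shift [-0.0084 -0.0004  0.0539]
```

View pics/s4.png

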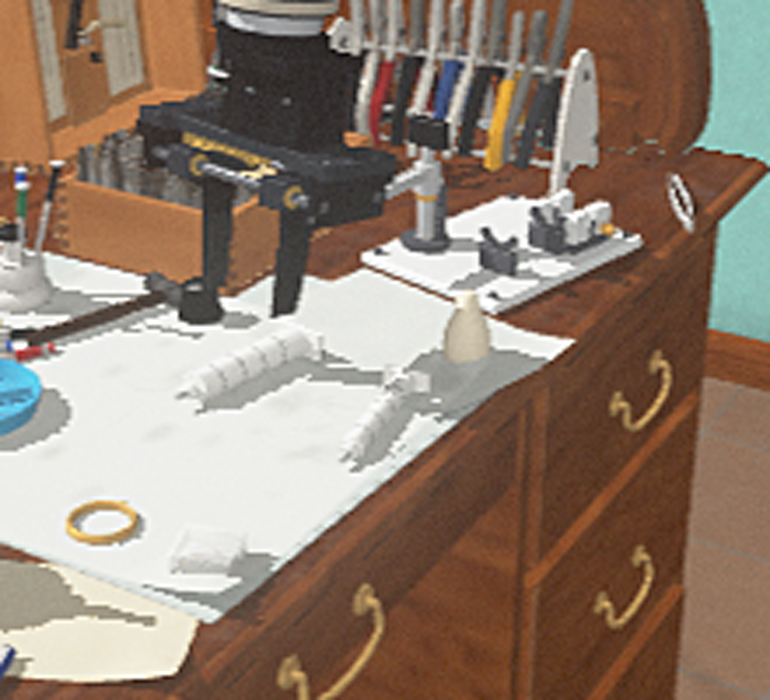

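Run:
```python
from h import *
im,d,c=load("wrist",3); P=cloud(d,c)
vv,uu=np.mgrid[0:420,0:560]
m=(P[...,2]>6)&(vv<232)&(P[...,0]>585)&(P[...,0]<680)&(P[...,1]>200)&(P[...,1]<330)&(uu<480)
q=P[m]; print(len(q),q.min(0),q.max(0))
near=q[q[:,0]<615]; print(near[:,:3].round(0)[::10])
```

```text
2064 [620.16393993 208.06338558   6.01125368] [679.96622868 294.56729544  30.79569598]
[]
```

Loupe starts at x≥620, clear of the fingers (backs ≈593). Descend and grip.

Request:
arm_command(
  targets=[
    [[0,0,0],[-0.0042,-0.0004,0.027],90],
    [[0,0,0],[-0.0075,-0.0004,0.048],90],
    [[0,0,0],[-0.0084,-0.0004,0.054],90],
    [[0,0,0],[-0.0084,-0.0004,0.054],120],
    [[0,0,0],[-0.0084,-0.0004,0.054],160],
  ],
)

```text
t: 8.85
eef_pos: [551.6, 289.3, 7.3]
tcp_rot: [3.139, -0.151, 1.375]
ft_force: [0.6, -0.4, 0.3]
opening: 0.529
```

Run:
```python
from h import *
st()
```

```text
8.85 [551.58 289.27   7.31] [ 3.1389 -0.1514  1.3749] F [ 0.58 -0.39  0.34] M [-0.17   0.053  0.037] op 0.5293
```

Request:
arm_command(
  targets=[
    [[0,0,0],[-0.0001,-0.0003,0.001],170],
    [[0,0,0],[-0.0001,-0.0003,0.001],185],
    [[0,0,0],[-0.0001,-0.0003,0.001],200],
    [[0,0,0],[-0.0001,-0.0003,0.001],255],
    [[0,0,0],[-0.0001,-0.0003,0.001],255],
    [[0,0,0],[-0.0001,-0.0003,0.001],255],
  ],
)

```text
t: 9.45
eef_pos: [550.8, 289.1, 5.2]
tcp_rot: [3.14, -0.151, 1.375]
ft_force: [0.3, 0.1, 5.5]
opening: 0.228
```

Run:
```python
from h import *
st()
```

```text
9.45 [550.77 289.15   5.22] [ 3.1401 -0.1507  1.3748] F [0.29 0.1  5.52] M [-0.069  0.203  0.049] op 0.2277
```

Run:
```python
from h import *
s=st(); Rc=Ro.from_euler('xyz',s['tcp_rot']); plan(s['eef_pos']+[0,0,145],Rc); 
plan([466.9,9.6,150],Rt(-1.813,0.15))
```

```text
9.45 [550.77 289.15   5.22] [ 3.1401 -0.1507  1.3748] F [0.29 0.1  5.52] M [-0.069  0.203  0.049] op 0.2277
turn [0. 0. 0.] shift [ 0.0218  0.0002 -0.1434]
turn [-0.0054 -0.0007  0.0457] shift [-0.2655 -0.0275 -0.1868]
```

Request:
arm_command(
  targets=[
    [[0,0,0],[0.0012,0,-0.008],255],
    [[0,0,0],[0.0045,0,-0.03],255],
    [[0,0,0],[0.012,0,-0.08],255],
    [[0,0,0],[0.0218,0,-0.143],255],
    [[0,0,0],[0.0218,0,-0.143],255],
    [[0,0,0],[0.0218,0,-0.143],255],
  ],
)

```text
t: 10.05
eef_pos: [551.3, 289.5, 152.5]
tcp_rot: [3.136, -0.153, 1.375]
ft_force: [-0.4, -0.4, -0.6]
opening: 0.225
```

Run:
```python
from h import *
st(); plan([466.9,9.6,150],Rt(-1.813,0.15)); snap("wrist",5); im,d,c=snap("scene",5); crop(im,80,330,180,400,3,"pics/s5.png"); crop("pics/wrist5.png",0,420,0,560,1.4,"pics/w5.png")
```

```text
10.05 [551.28 289.54 152.49] [ 3.1362 -0.1526  1.3755] F [-0.4  -0.4  -0.57] M [-0.211  0.12   0.028] op 0.2249
turn [-0.0017 -0.0027  0.0463] shift [-0.288  -0.0282 -0.0419]
```

View pics/s5.png

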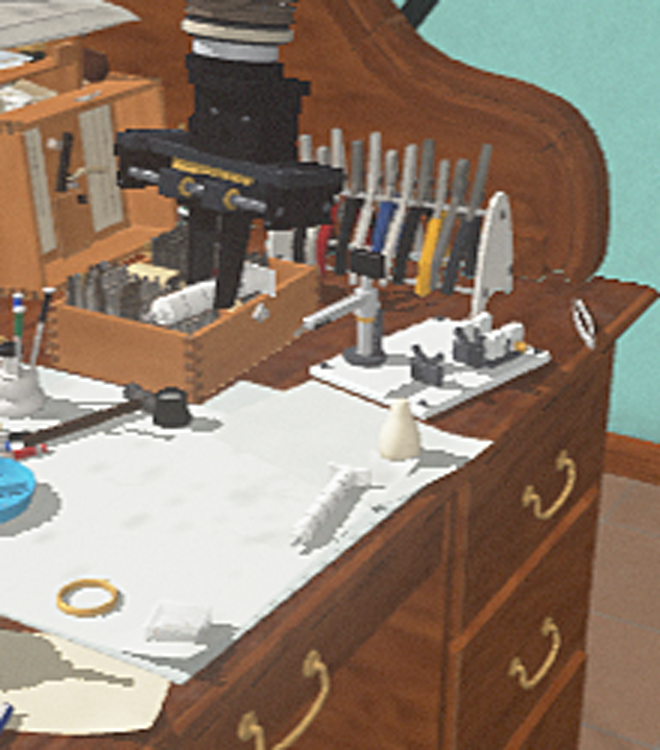

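View pics/w5.png

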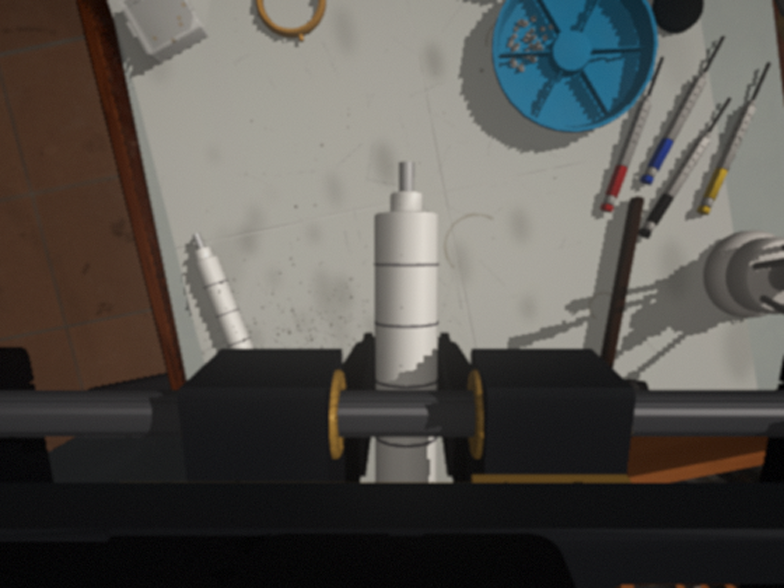

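Run:
```python
from h import *
im,d,c=load("wrist",5); P=cloud(d,c)
p=np.array([551.28,289.54,152.49]); yaw=1.3755-np.pi
X=np.array([np.cos(yaw),np.sin(yaw)]);Y=np.array([-X[1],X[0]])
a=(P[...,:2]-p[:2])@X; b=(P[...,:2]-p[:2])@Y; z=P[...,2]
vv,uu=np.mgrid[0:420,0:560]
for x in range(-72,-20,5):
    m=(abs(a-x)<2.5)&(abs(b)<16)&(z>120)&(z<200)&(vv<240)
    if m.sum()>5: print(x,m.sum(),"b",np.percentile(b[m],[2,98]).round(1),np.percentile(b[m],[2,98]).mean().round(2),"ztop",np.percentile(z[m],[50,90,98]).round(1))
```

```text
-72 30 b [-1.5  2.7] 0.56 ztop [163.1 163.7 163.9]
-67 109 b [-1.6  2.7] 0.56 ztop [162.9 163.9 164.6]
-62 136 b [-4.   5.1] 0.55 ztop [163.7 166.1 166.7]
-57 251 b [-4.4  6. ] 0.8 ztop [165.4 166.6 167.1]
-52 441 b [-9.6 10.7] 0.58 ztop [170.3 171.8 172.5]
-47 508 b [-10.  11.] 0.49 ztop [170.1 171.9 172.6]
-42 511 b [-9.7 10.6] 0.48 ztop [170.3 171.7 172.3]
-37 508 b [-10.  11.] 0.47 ztop [170.3 171.7 172.2]
-32 498 b [-9.8 10.8] 0.52 ztop [170.  171.7 172.3]
-27 501 b [-10.3  11.2] 0.48 ztop [170.  171.7 172.4]
-22 488 b [-10.   10.9] 0.48 ztop [170.2 171.7 172.3]
```

Request:
arm_command(
  targets=[
    [[0,0,0.046],[-0.288,-0.0282,-0.042],255],
    [[0,0,0.046],[-0.288,-0.0282,-0.042],255],
    [[0,0,0.046],[-0.288,-0.0282,-0.042],255],
    [[0,0,0.046],[-0.288,-0.0282,-0.042],255],
    [[0,0,0.046],[-0.288,-0.0282,-0.042],255],
    [[0,0,0.046],[-0.288,-0.0282,-0.042],255],
    [[0,0,0.046],[-0.288,-0.0282,-0.042],255],
    [[0,0,0.046],[-0.288,-0.0282,-0.042],255],
  ],
)

```text
t: 10.95
eef_pos: [465.6, 8.7, 146.7]
tcp_rot: [-3.133, -0.15, 1.325]
ft_force: [0.9, -0.6, -0.1]
opening: 0.228
```

Run:
```python
from h import *
st(); plan([466.9,9.6,70],Rt(-1.813,0.15)); im,d,c=snap("wrist",6); crop(im,0,420,0,560,1.4,"pics/w6.png")
im,d,c=snap("top",6); crop(im,170,300,330,470,5,"pics/t6.png")
```

```text
10.95 [465.56   8.71 146.73] [-3.1331 -0.1502  1.3254] F [ 0.89 -0.61 -0.14] M [-0.146  0.088  0.031] op 0.2276
turn [-0.008  -0.0002 -0.0032] shift [-0.0103  0.0017  0.076 ]
```

View pics/w6.png

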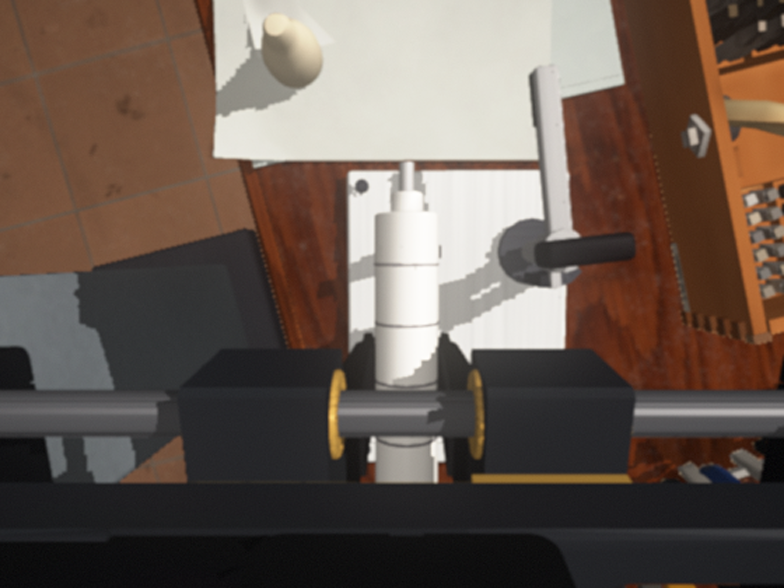

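View pics/t6.png

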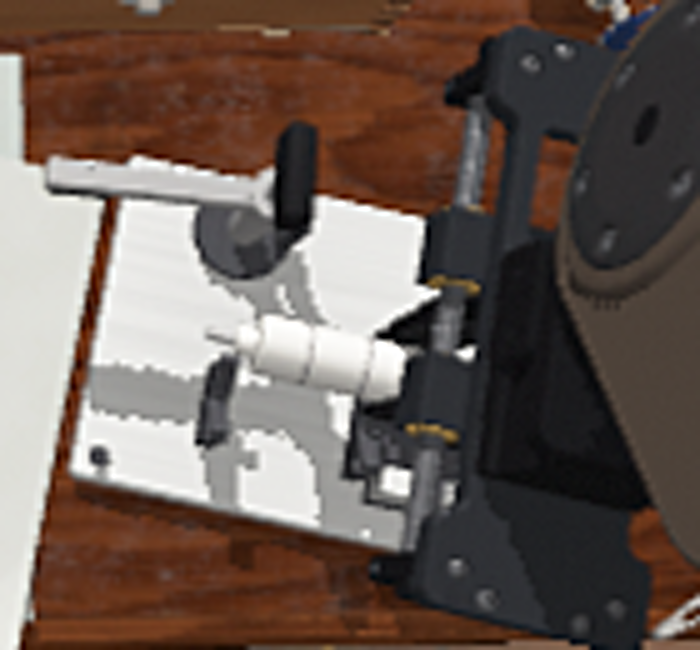

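Request:
arm_command(
  targets=[
    [[-0.004,0,-0.003],[-0.0075,0.0017,0.045],255],
    [[-0.008,0,-0.003],[-0.0115,0.0017,0.083],255],
    [[-0.008,0,-0.003],[-0.0115,0.0017,0.083],255],
    [[-0.008,0,-0.003],[-0.0115,0.0017,0.083],255],
    [[-0.008,0,-0.003],[-0.0115,0.0017,0.083],255],
  ],
)

```text
t: 11.55
eef_pos: [468.3, 10.5, 65.5]
tcp_rot: [3.137, -0.15, 1.333]
ft_force: [0.5, 0.1, -0.7]
opening: 0.223
```

Run:
```python
from h import *
st(); plan([466.9,9.6,46.5],Rt(-1.813,0.15))
```

```text
11.55 [468.33  10.47  65.47] [ 3.1372 -0.1505  1.3326] F [ 0.54  0.08 -0.68] M [-0.155  0.093 -0.008] op 0.2235
turn [ 0.0038 -0.0005  0.004 ] shift [-0.004  -0.0013  0.0186]
```

Request:
arm_command(
  targets=[
    [[0.004,0,0.004],[-0.0035,-0.0013,0.009],255],
    [[0.004,0,0.004],[-0.0037,-0.0013,0.017],255],
    [[0.004,0,0.004],[-0.0037,-0.0013,0.017],255],
    [[0.004,0,0.004],[-0.0037,-0.0013,0.017],255],
  ],
)

```text
t: 11.95
eef_pos: [466.0, 9.2, 46.7]
tcp_rot: [-3.139, -0.15, 1.327]
ft_force: [-0.4, 0.6, -0.9]
opening: 0.224
```

```bash
cat >> h.py <<'E'
def hl(o=(466.2,6.7),yaw=-1.813):
    s=st(); X=np.array([np.cos(yaw),np.sin(yaw)]);Y=np.array([-X[1],X[0]]); p=s['eef_pos'][:2]-np.array(o)
    F=s['ft_force']; print("holder tcp x,y",(p@X).round(2),(p@Y).round(2),"barrel x",(p@X-1.54).round(2),"underside z",(s['eef_pos'][2]-2.3).round(2),"Fx,Fy,Fz",(F[:2]@X).round(2),(F[:2]@Y).round(2),F[2].round(2))
E
python3 - <<'E'
from h import *
hl(); plan([466.9,9.6,46.5],Rt(-1.813,0.15))
E
```

```text
11.95 [466.     9.22  46.67] [-3.1393 -0.1503  1.327 ] F [-0.36  0.63 -0.92] M [-0.262  0.103 -0.028] op 0.2239
holder tcp x,y -2.4 -0.8 barrel x -3.94 underside z 44.37 Fx,Fy,Fz -0.52 -0.5 -0.92
turn [-0.0021 -0.0003 -0.0015] shift [0.0006 0.0008 0.0003]
```

Request:
arm_command(
  targets=[
    [[-0.002,0,-0.001],[0.0004,0.0008,0.0011],255],
    [[-0.002,0,-0.001],[0.0003,0.0008,0.0021],255],
    [[-0.002,0,-0.001],[0.0001,0.0008,0.0031],255],
    [[-0.002,0,-0.001],[0.0001,0.0008,0.0031],255],
  ],
)

```text
t: 12.35
eef_pos: [466.9, 9.6, 43.6]
tcp_rot: [3.142, -0.15, 1.328]
ft_force: [0.4, 1.0, -0.4]
opening: 0.224
```

Run:
```python
from h import *
hl()
```

```text
12.35 [466.89   9.59  43.6 ] [ 3.1416 -0.1503  1.3282] F [ 0.39  0.96 -0.37] M [-0.194  0.063 -0.01 ] op 0.224
holder tcp x,y -2.97 -0.02 barrel x -4.51 underside z 41.3 Fx,Fy,Fz -1.02 0.15 -0.37
```

Request:
arm_command(
  targets=[
    [[0,0,0],[-0.00015,0,0.001],255],
    [[0,0,0],[-0.0003,0,0.002],255],
    [[0,0,0],[-0.0003,0,0.002],255],
  ],
)

```text
t: 12.65
eef_pos: [466.9, 9.6, 41.5]
tcp_rot: [-3.141, -0.15, 1.328]
ft_force: [0.3, -0.3, -0.9]
opening: 0.225
```

Run:
```python
from h import *
hl()
```

```text
12.65 [466.88   9.62  41.53] [-3.1415 -0.1503  1.3282] F [ 0.29 -0.31 -0.87] M [-0.199  0.108  0.005] op 0.2249
holder tcp x,y -3.0 -0.04 barrel x -4.54 underside z 39.23 Fx,Fy,Fz 0.23 0.35 -0.87
```

Request:
arm_command(
  targets=[
    [[0,0,0],[-0.00015,0,0.001],255],
    [[0,0,0],[-0.0003,0,0.002],255],
    [[0,0,0],[-0.00045,0,0.003],255],
    [[0,0,0],[-0.00045,0,0.003],255],
  ],
)

```text
t: 13.05
eef_pos: [466.9, 9.6, 38.5]
tcp_rot: [-3.141, -0.15, 1.328]
ft_force: [0.6, -0.3, -0.5]
opening: 0.22
```

Run:
```python
from h import *
hl()
```

```text
13.05 [466.88   9.61  38.48] [-3.1415 -0.1503  1.3282] F [ 0.65 -0.26 -0.55] M [-0.161  0.094 -0.005] op 0.2203
holder tcp x,y -2.98 -0.03 barrel x -4.52 underside z 36.18 Fx,Fy,Fz 0.1 0.69 -0.55
```

Request:
arm_command(
  targets=[
    [[0,0,0],[-0.00012,0,0.0008],255],
    [[0,0,0],[-0.00024,0,0.0016],255],
    [[0,0,0],[-0.00024,0,0.0016],255],
  ],
)

```text
t: 13.35
eef_pos: [467.0, 9.6, 36.9]
tcp_rot: [3.141, -0.15, 1.328]
ft_force: [-0.3, -1.1, -1.0]
opening: 0.225
```

Run:
```python
from h import *
hl()
```

```text
13.35 [467.04   9.57  36.95] [ 3.1413 -0.1503  1.3282] F [-0.28 -1.11 -1.01] M [-0.212  0.052 -0.069] op 0.2251
holder tcp x,y -2.99 0.13 barrel x -4.53 underside z 34.65 Fx,Fy,Fz 1.14 -0.01 -1.01
```

Request:
arm_command(
  targets=[
    [[0,0,0],[-0.0001,0,0.0006],255],
    [[0,0,0],[-0.0002,0,0.0012],255],
    [[0,0,0],[-0.0002,0,0.0012],255],
  ],
)

```text
t: 13.65
eef_pos: [467.1, 9.6, 36.6]
tcp_rot: [3.14, -0.151, 1.328]
ft_force: [-3.1, -1.0, 15.4]
opening: 0.223
```

Run:
```python
from h import *
hl()
```

```text
13.65 [467.13   9.56  36.6 ] [ 3.1404 -0.1506  1.3284] F [-3.13 -0.97 15.39] M [0.065 0.493 0.103] op 0.2234
holder tcp x,y -3.0 0.22 barrel x -4.54 underside z 34.3 Fx,Fy,Fz 1.69 -2.8 15.39
```

Request:
arm_command(
  targets=[
    [[0,0,0],[0.0001,-0.0002,-0.0008],255],
    [[0,0,0],[0.0001,-0.0002,-0.0008],255],
  ],
)

```text
t: 13.85
eef_pos: [467.0, 9.5, 36.8]
tcp_rot: [3.141, -0.15, 1.328]
ft_force: [1.1, -0.7, 2.7]
opening: 0.222
```

Run:
```python
from h import *
hl()
```

```text
13.85 [467.02   9.54  36.84] [ 3.1406 -0.1503  1.3283] F [ 1.09 -0.72  2.74] M [-0.11  -0.114 -0.037] op 0.2223
holder tcp x,y -2.95 0.11 barrel x -4.49 underside z 34.54 Fx,Fy,Fz 0.43 1.23 2.74
```

Request:
arm_command(
  targets=[
    [[0,0,0],[0,0,0],190],
    [[0,0,0],[0,0,0],150],
    [[0,0,0],[0,0,0],120],
    [[0,0,0],[0,0,0],120],
    [[0,0,0],[0,0,-0.02],120],
    [[0,0,0],[0,0,-0.06],120],
    [[0,0,0],[0,0,-0.11],120],
    [[0,0,0],[0,0,-0.16],120],
  ],
)

```text
t: 14.65
eef_pos: [460.3, -13.8, 196.3]
tcp_rot: [-3.14, -0.15, 1.328]
ft_force: [1.4, -0.4, 0.5]
opening: 0.53
```

Run:
```python
from h import *
hl(); snap("wrist",7); im,d,c=snap("top",7); crop(im,170,300,330,470,5,"pics/t7.png"); crop("pics/wrist7.png",0,420,0,560,1.4,"pics/w7.png")
im,d,c=snap("scene",7); crop(im,100,260,260,400,5,"pics/s7.png")
```

```text
14.65 [460.3  -13.84 196.34] [-3.1404 -0.1497  1.328 ] F [ 1.39 -0.39  0.52] M [-0.176  0.116 -0.003] op 0.5297
holder tcp x,y 21.35 -0.8 barrel x 19.81 underside z 194.04 Fx,Fy,Fz 0.04 1.44 0.52
```

View pics/s7.png

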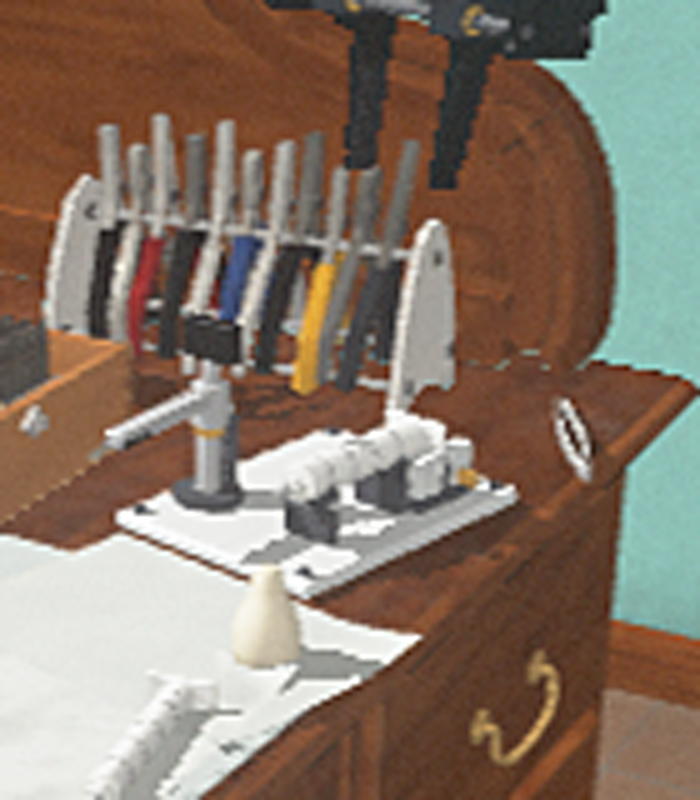

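View pics/w7.png

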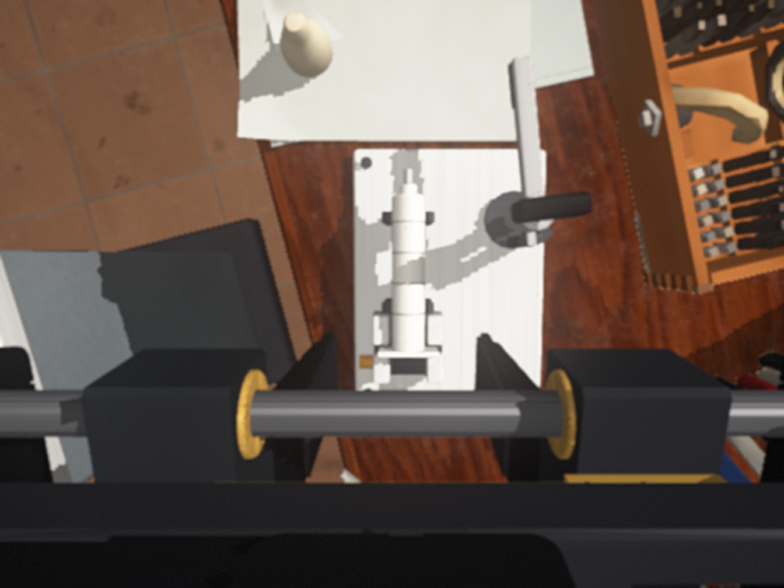

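View pics/t7.png

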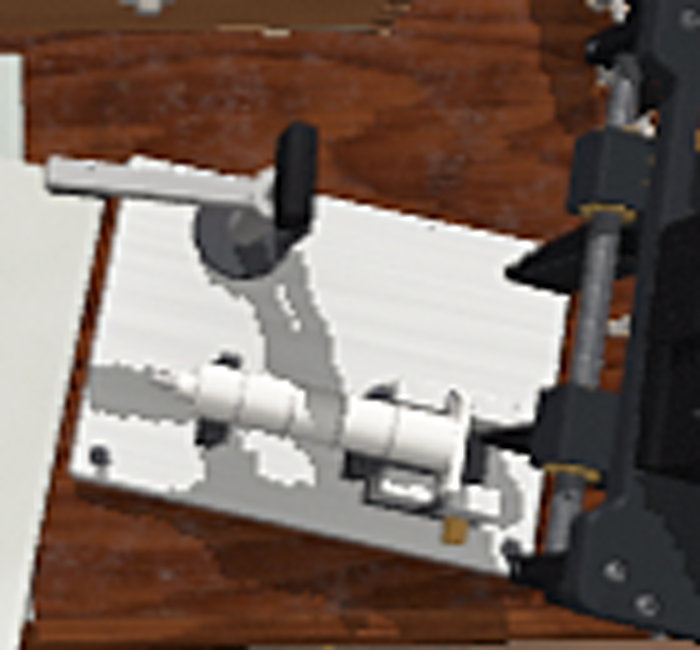

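Barrel seated with its wings across the walls. Check its height along the axis and the knob pose from depth.

Run:
```python
from h import *
yaw=-1.813;X=np.array([np.cos(yaw),np.sin(yaw)]);Y=np.array([-X[1],X[0]]);o=np.array([466.2,6.7])
for n in ("wrist","top"):
    im,d,c=load(n,7); P=cloud(d,c); a=(P[...,:2]-o)@X; b=(P[...,:2]-o)@Y; z=P[...,2]
    vv,uu=np.mgrid[0:420,0:560]; ok=(vv<255) if n=="wrist" else uu<422
    for x in range(-55,56,10):
        m=(abs(a-x)<3)&(abs(b)<30)&(z>45)&(z<75)&ok
        if m.sum()>8: print(n,x,m.sum(),np.percentile(b[m],[2,98]).round(1),np.percentile(z[m],[90,97]).round(1))
    m=(abs(abs(b)-18)<4)&(a>30)&(a<65)&(z>43.5)&(z<75)&ok; print("wing x",np.percentile(a[m],[3,50,97]).round(1),"z",np.percentile(z[m],[50,95]).round(1))
    m=(np.hypot(P[...,0]-551,P[...,1]-31)<30)&(z>110)&(z<125); q=P[m]; r=cv2.minAreaRect(q[:,:2].astype(np.float32)); print(n,r,q.mean(0))
st()
```

```text
wrist -55 139 [-10.2  10.8] [56.2 56.7]
wrist -45 163 [-10.3  10.9] [56.3 56.7]
wrist -35 155 [-10.3  10.8] [56.3 56.9]
wrist -25 142 [-10.4  10.9] [56.1 56.9]
wrist -15 153 [-10.4  10.9] [56.  56.7]
wrist -5 156 [-10.4  10.9] [56.3 56.9]
wrist 5 157 [-10.5  10.9] [56.3 56.8]
wrist 15 153 [-10.4  11. ] [56.4 56.8]
wrist 25 150 [-10.5  11. ] [56.  56.3]
wrist 35 145 [-9.6 11. ] [56.  56.7]
wrist 45 260 [-18.5  19.1] [56.7 57.2]
wing x [33.5 45.2 47.4] z [54.5 56.8]
wrist ((550.5884399414062, 30.573589324951172), (12.045193672180176, 37.90970230102539), 82.69371795654297) [549.69358047  30.47922937 117.30543508]
top -55 35 [-10.3   9.8] [55.9 56.7]
top -45 31 [-10.   9.] [56.3 57.2]
top -35 33 [-10.3   9.4] [56.1 56.8]
top -25 33 [-10.1   8.1] [55.8 56.3]
top -15 33 [-10.1   8.7] [55.4 55.7]
top -5 33 [-10.    8.6] [55.2 56.4]
top 5 34 [-10.5   9.3] [55.3 55.8]
top 15 34 [-10.7   9.7] [56.1 56.5]
top 25 33 [-10.4   9.4] [55.8 56.8]
top 35 34 [-10.4  10. ] [56.6 57.3]
top 45 42 [-19.7  17. ] [57.2 57.6]
wing x [35.  44.6 46.4] z [49.  57.7]
top ((550.2321166992188, 30.684173583984375), (12.99915885925293, 37.75492858886719), 82.43521118164062) [549.52515875  31.88245674 116.29948145]
14.8 [461.83 -14.13 197.33] [ 3.1357 -0.1502  1.3286] F [-0.14 -0.13 -0.58] M [-0.226  0.085 -0.009] op 0.5323
```

Run:
```python
from h import *
s=st(); plan([550.7,30.5,200],R0(-0.128))
```

```text
14.8 [461.83 -14.13 197.33] [ 3.1357 -0.1502  1.3286] F [-0.14 -0.13 -0.58] M [-0.226  0.085 -0.009] op 0.5323
turn [-0.1045 -0.1269  1.4532] shift [0.0643 0.0755 0.0075]
```

Request:
arm_command(
  targets=[
    [[-0.1045,-0.127,1.453],[0.0643,0.0755,0.0075],120],
    [[-0.1045,-0.127,1.453],[0.0643,0.0755,0.0075],120],
    [[-0.1045,-0.127,1.453],[0.0643,0.0755,0.0075],120],
    [[-0.1045,-0.127,1.453],[0.0643,0.0755,0.0075],120],
    [[-0.1045,-0.127,1.453],[0.0643,0.0755,0.0075],120],
    [[-0.1045,-0.127,1.453],[0.0643,0.0755,0.0075],120],
    [[-0.1045,-0.127,1.453],[0.0643,0.0755,0.0075],120],
    [[-0.1045,-0.127,1.453],[0.0643,0.0755,0.0075],120],
  ],
)

```text
t: 15.6
eef_pos: [549.2, 31.3, 195.3]
tcp_rot: [-3.122, -0.019, 0.151]
ft_force: [0.2, 0.4, 0.0]
opening: 0.531
```

Run:
```python
from h import *
s=st(); plan([550.7,30.5,150],R0(-0.128))
```

```text
15.6 [549.16  31.3  195.33] [-3.1223 -0.0189  0.1513] F [0.23 0.41 0.01] M [-0.078  0.174 -0.062] op 0.5314
turn [-0.0218 -0.0161  0.2795] shift [0.0005 0.0019 0.0453]
```

Request:
arm_command(
  targets=[
    [[-0.021,-0.016,0.14],[0.0006,0.0018,0.015],120],
    [[-0.021,-0.016,0.265],[0.0006,0.0018,0.045],120],
    [[-0.021,-0.016,0.265],[0.0006,0.0018,0.045],120],
    [[-0.021,-0.016,0.265],[0.0006,0.0018,0.045],120],
    [[-0.021,-0.016,0.265],[0.0006,0.0018,0.045],120],
  ],
)

```text
t: 16.1
eef_pos: [551.8, 30.3, 152.6]
tcp_rot: [-3.14, -0.004, -0.105]
ft_force: [0.2, -0.3, 0.6]
opening: 0.531
```

Run:
```python
from h import *
s=st(); plan([550.7,30.5,90],R0(-0.128))
```

```text
16.1 [551.77  30.34 152.6 ] [-3.1402 -0.0037 -0.1048] F [ 0.21 -0.27  0.59] M [-0.012  0.184  0.044] op 0.5309
turn [-0.0014 -0.0037  0.0232] shift [-0.0013  0.      0.0626]
```

Request:
arm_command(
  targets=[
    [[-0.001,-0.003,0.022],[-0.001,0,0.03],150],
    [[-0.001,-0.003,0.022],[-0.001,0,0.055],170],
    [[-0.001,-0.003,0.022],[-0.001,0,0.0625],185],
    [[-0.001,-0.003,0.022],[-0.001,0,0.0625],200],
    [[-0.001,-0.003,0.022],[-0.001,0,0.0625],200],
  ],
)

```text
t: 16.6
eef_pos: [551.4, 30.4, 90.7]
tcp_rot: [-3.141, -0.002, -0.129]
ft_force: [-0.8, -1.0, 0.2]
opening: 0.224
```

Run:
```python
from h import *
s=st(); plan([550.7,30.5,90],R0(-0.128))
```

```text
16.6 [551.37  30.44  90.72] [-3.1412e+00 -1.8000e-03 -1.2910e-01] F [-0.81 -0.95  0.16] M [-0.067  0.184  0.011] op 0.2245
turn [-0.0004 -0.0018 -0.0011] shift [-0.0007  0.      0.0007]
```

Request:
arm_command(
  targets=[
    [[0,0,0],[-0.0006,0,0],220],
    [[0,0,0],[-0.0006,0,0],255],
    [[0,0,0],[-0.0006,0,0],255],
    [[0,0,0],[-0.0006,0,0],255],
  ],
)

```text
t: 17.0
eef_pos: [550.6, 30.5, 90.4]
tcp_rot: [-3.141, -0.002, -0.129]
ft_force: [-0.6, -0.7, 7.4]
opening: 0.127
```

Run:
```python
from h import *
s=st()
```

```text
17.0 [550.58  30.52  90.42] [-3.1413e+00 -1.8000e-03 -1.2950e-01] F [-0.63 -0.72  7.42] M [-0.367  0.396 -0.026] op 0.1266
```

Request:
arm_command(
  targets=[
    [[0,0,0],[0,0,-0.003],255],
    [[0,0,0],[0,0,-0.0065],255],
    [[0,0,0],[0,0,-0.0065],255],
  ],
)

```text
t: 17.3
eef_pos: [550.3, 30.4, 96.2]
tcp_rot: [-3.141, -0.001, -0.13]
ft_force: [2.5, -3.5, -7.0]
opening: 0.126
```

Run:
```python
from h import *
s=st()
```

```text
17.3 [550.31  30.41  96.18] [-3.1415e+00 -7.0000e-04 -1.2970e-01] F [ 2.51 -3.49 -7.01] M [-0.793 -0.492 -0.001] op 0.1259
```

Request:
arm_command(
  targets=[
    [[0,0,-0.12],[0,0,0],255],
    [[0,0,-0.25],[0,0,0],255],
    [[0,0,-0.38],[0,0,0],255],
    [[0,0,-0.51],[0,0,0],255],
    [[0,0,-0.64],[0,0,0],255],
    [[0,0,-0.77],[0,0,0],255],
    [[0,0,-0.9],[0,0,0],255],
    [[0,0,-0.9],[0,0,0],255],
  ],
)

```text
t: 18.1
eef_pos: [550.2, 30.5, 95.8]
tcp_rot: [3.141, -0.0, 0.772]
ft_force: [2.7, -2.4, -7.6]
opening: 0.127
```

Run:
```python
from h import *
s=st()
```

```text
18.1 [550.22  30.47  95.78] [ 3.1415e+00 -3.0000e-04  7.7220e-01] F [ 2.7  -2.35 -7.64] M [-0.712 -0.586  0.002] op 0.1271
```

Request:
arm_command(
  targets=[
    [[0,0,-0.12],[0,0,0],255],
    [[0,0,-0.24],[0,0,0],255],
    [[0,0,-0.36],[0,0,0],255],
    [[0,0,-0.46],[0,0,0],255],
    [[0,0,-0.51],[0,0,0],255],
    [[0,0,-0.51],[0,0,0],255],
  ],
)

```text
t: 18.7
eef_pos: [550.2, 30.5, 95.8]
tcp_rot: [3.141, -0.0, 1.277]
ft_force: [3.0, -3.1, -8.1]
opening: 0.13
```

Run:
```python
from h import *
s=st()
im,d,c=snap("top",8); crop(im,170,300,330,470,5,"pics/t8.png")
```

```text
18.7 [550.17  30.51  95.83] [ 3.1414e+00 -2.0000e-04  1.2774e+00] F [ 2.95 -3.15 -8.13] M [-0.804 -0.582  0.02 ] op 0.1295
```

View pics/t8.png

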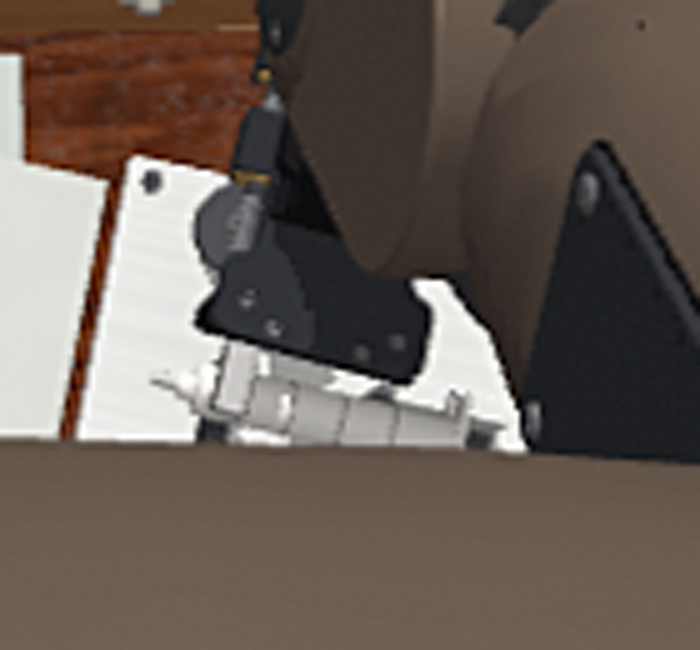

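Request:
arm_command(
  targets=[
    [[0,0,0],[0,0,0.002],255],
    [[0,0,0],[0,0,0.004],255],
    [[0,0,0],[0,0,0.006],255],
    [[0,0,0],[0,0,0.008],255],
    [[0,0,0],[0,0,0.01],255],
    [[0,0,0],[0,0,0.012],255],
    [[0,0,0],[0,0,0.014],255],
    [[0,0,0],[0,0,0.014],255],
  ],
)

```text
t: 19.55
eef_pos: [550.2, 30.6, 81.8]
tcp_rot: [3.141, -0.0, 1.28]
ft_force: [2.7, -3.6, -4.8]
opening: 0.123
```

Run:
```python
from h import *
s=st()
```

```text
19.55 [550.18  30.6   81.79] [ 3.1414e+00 -3.0000e-04  1.2802e+00] F [ 2.66 -3.56 -4.85] M [-0.973 -0.589  0.01 ] op 0.1235
```

Force follows the spring (−4.85 N), no contact yet. Continue in 1 mm steps.

Request:
arm_command(
  targets=[
    [[0,0,0],[0,0,0.001],255],
    [[0,0,0],[0,0,0.002],255],
    [[0,0,0],[0,0,0.003],255],
    [[0,0,0],[0,0,0.003],255],
  ],
)

```text
t: 19.95
eef_pos: [550.2, 30.6, 79.0]
tcp_rot: [3.141, -0.0, 1.28]
ft_force: [2.2, -3.8, -4.1]
opening: 0.123
```

Run:
```python
from h import *
s=st()
```

```text
19.95 [550.21  30.56  79.01] [ 3.1412e+00 -3.0000e-04  1.2803e+00] F [ 2.24 -3.85 -4.07] M [-1.021 -0.515 -0.005] op 0.1231
```

Request:
arm_command(
  targets=[
    [[0,0,0],[0,0,0.0006],255],
    [[0,0,0],[0,0,0.0012],255],
    [[0,0,0],[0,0,0.0012],255],
  ],
)

```text
t: 20.25
eef_pos: [550.5, 30.5, 78.4]
tcp_rot: [3.14, -0.001, 1.28]
ft_force: [1.8, -4.6, 4.4]
opening: 0.125
```

Run:
```python
from h import *
s=st()
```

```text
20.25 [550.51  30.54  78.43] [ 3.1404e+00 -5.0000e-04  1.2803e+00] F [ 1.83 -4.6   4.43] M [-1.024 -0.099  0.02 ] op 0.1252
```

Request:
arm_command(
  targets=[
    [[0,0,0],[0,0,-0.0003],255],
    [[0,0,0],[0,0,-0.0003],235],
    [[0,0,0],[0,0,-0.0003],215],
    [[0,0,0],[0,0,-0.0003],180],
    [[0,0,0],[0,0,-0.0003],150],
    [[0,0,0],[0,0,-0.0003],150],
  ],
)

```text
t: 20.85
eef_pos: [549.8, 30.8, 77.9]
tcp_rot: [-3.141, -0.0, 1.28]
ft_force: [-1.0, 0.7, 0.8]
opening: 0.352
```

Run:
```python
from h import *
s=st()
```

```text
20.85 [549.79  30.83  77.95] [-3.1410e+00 -3.0000e-04  1.2804e+00] F [-1.05  0.71  0.82] M [-0.051  0.096 -0.017] op 0.352
```

Released. Retreat straight up, then aside to see.

Request:
arm_command(
  targets=[
    [[0,0,0],[0,0,-0.03],120],
    [[0,0,0],[0,0,-0.08],120],
    [[0,0,0],[0,0,-0.13],120],
    [[0,0,0],[-0.03,0,-0.16],120],
    [[0,0,0],[-0.06,0,-0.16],120],
    [[0,0,0],[-0.06,0,-0.16],120],
    [[0,0,0],[-0.06,0,-0.16],120],
  ],
)

```text
t: 21.55
eef_pos: [532.6, -27.1, 238.0]
tcp_rot: [-3.141, -0.001, 1.279]
ft_force: [-0.0, -0.4, 0.2]
opening: 0.527
```

Run:
```python
from h import *
s=st(); snap("wrist",9); im,d,c=snap("top",9); crop(im,170,300,330,470,5,"pics/t9.png"); crop("pics/wrist9.png",0,420,0,560,1.4,"pics/w9.png")
im,d,c=snap("scene",9); crop(im,100,330,180,400,3.4,"pics/s9.png")
yaw=-1.813;X=np.array([np.cos(yaw),np.sin(yaw)]);Y=np.array([-X[1],X[0]]);o=np.array([466.2,6.7])
for n in ("wrist","top"):
    im,d,c=load(n,9); P=cloud(d,c); a=(P[...,:2]-o)@X; b=(P[...,:2]-o)@Y; z=P[...,2]
    vv,uu=np.mgrid[0:420,0:560]; ok=(vv<250) if n=="wrist" else uu<425
    for x in range(-55,56,10):
        m=(abs(a-x)<3)&(abs(b)<12)&(z>45)&(z<85)&ok
        if m.sum()>8: print(n,x,m.sum(),np.percentile(z[m],[50,90,97]).round(1))
    m=(np.hypot(P[...,0]-551,P[...,1]-31)<30)&(z>95)&(z<125); q=P[m]
    if len(q)>20: r=cv2.minAreaRect(q[:,:2].astype(np.float32)); print(n,r,q.mean(0))
```

```text
21.55 [532.64 -27.09 238.04] [-3.1414e+00 -6.0000e-04  1.2790e+00] F [-0.02 -0.36  0.17] M [-0.066  0.055 -0.034] op 0.527
wrist -55 137 [59.  65.2 65.8]
wrist -45 162 [65.6 66.6 67. ]
wrist -35 133 [54.5 56.  56.6]
wrist -25 130 [54.3 56.2 56.5]
wrist -15 129 [54.4 56.2 56.7]
wrist -5 128 [54.4 56.1 56.4]
wrist 5 128 [54.2 56.2 56.6]
wrist 15 125 [54.4 56.2 56.8]
wrist 25 120 [54.4 56.  56.5]
wrist 35 115 [54.2 56.1 56.6]
wrist 45 139 [55.4 56.7 57.2]
wrist ((551.3301391601562, 30.87427520751953), (37.15495681762695, 11.11695384979248), 73.00941467285156) [551.2375031   30.9574989  105.16846001]
top -55 47 [57.8 64.5 66.1]
top -45 34 [65.1 66.1 66.5]
top -35 32 [53.6 56.  58.4]
top -25 33 [53.7 56.3 56.4]
top -15 29 [54.  56.4 57.4]
top -5 34 [54.1 56.1 57.1]
top 5 30 [53.9 55.4 56.4]
top 15 31 [53.7 56.5 56.6]
top 25 30 [53.4 56.2 57.5]
top 35 33 [53.4 55.4 56.4]
top 45 42 [54.1 56.6 57. ]
top ((549.9894409179688, 31.359867095947266), (37.87092971801758, 12.501702308654785), 74.23008728027344) [549.28534739  32.16111464 103.51900054]
```

View pics/s9.png

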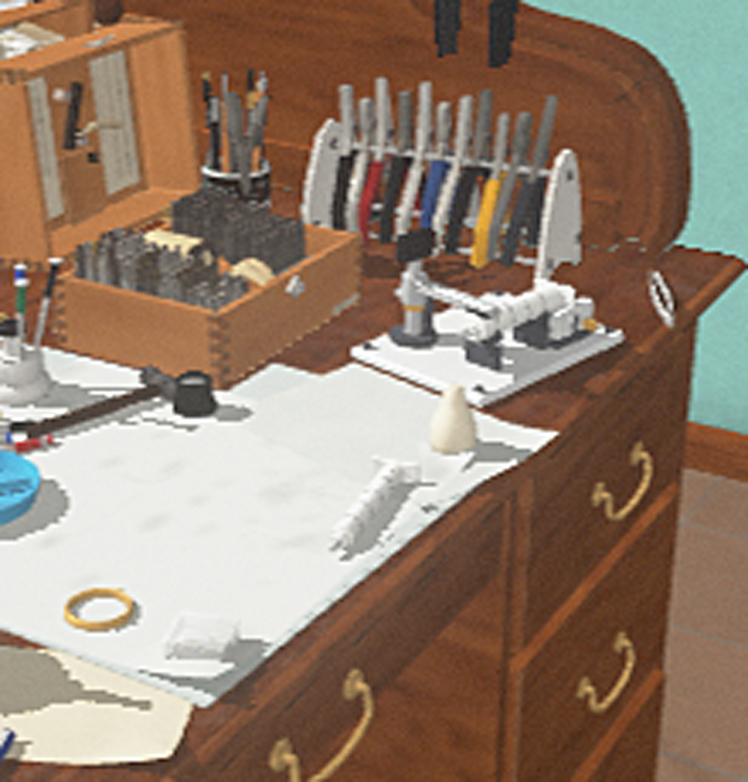

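View pics/w9.png

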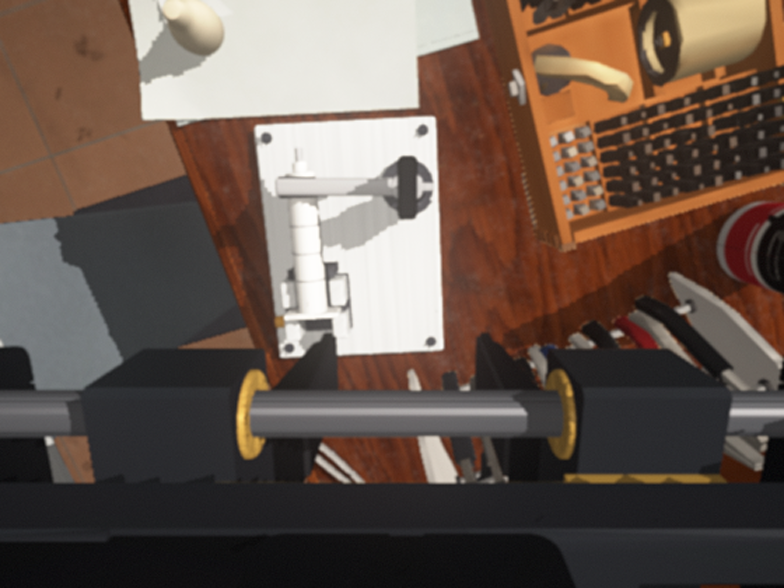

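View pics/t9.png

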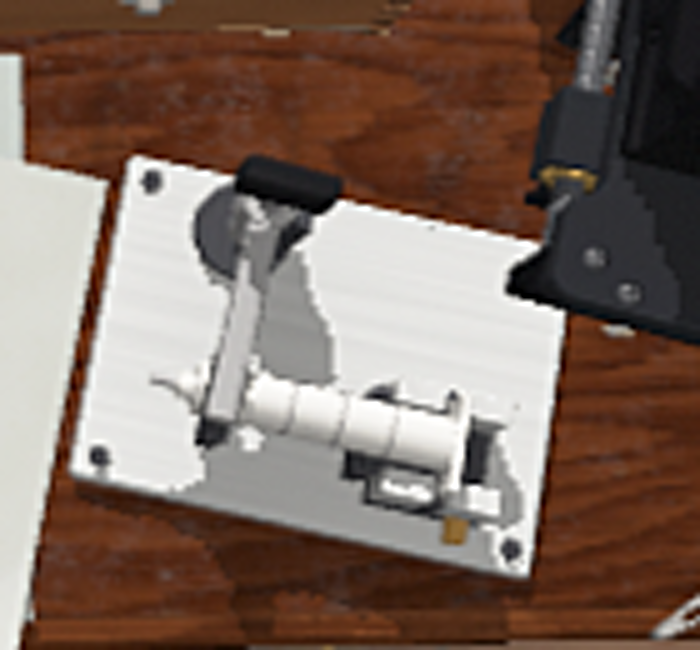

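Run:
```python
from h import *
print(env.job_done()); st()
```

```text
the job is handed in; nothing more can be done
None
the job is handed in; nothing more can be done
```

The thick barrel is loaded and clamped, and the job was handed in at about 22 s of robot time. No verdict was reported.

**What I did**
- **Bar up:** I pinched the knob, lifted the bar about 21 mm, turned it about 1.4 rad aside and let it down on its step. The tool stopped about 5 mm lower and the force reversed, so the step was carrying the bar.
- **Slot:** Depth images put the slot about 4.5 mm towards −x from the nominal stop point.
- **Barrel in:** I gripped the barrel with the gripper leaning slightly to clear the knob. The wings went below the wall tops with no measurable force. Contact came only on the seats, at 15 N, which I eased to 3 N before opening.
- **Bar back:** I lifted the bar off its step, turned it back across the barrel and lowered it in small steps. It met the barrel at the predicted height, and I eased off before letting go of the knob.

**Last checks**
- **Barrel:** Its top measured about 56 mm along its whole length in two cameras, so it is level and fully down. The wings are in the slot.
- **Bar:** The top measured about 66 mm, so its underside rests on the barrel. The knob top is at about 105 mm in the wrist view, a lift of roughly 4 mm. The top view read 103.5 mm, but the bar height agreed in both.
- **Bar angle:** The bar ended about 0.03 to 0.05 rad from straight across. It stood at about 0.08 rad at the start.
- **Bystanders:** In the last overview picture the thin barrel, loupe, blower and ring look unmoved. I judged this by eye and did not measure it.

No check failed.

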